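# Move the verification lines from the transit rack to the holder and lock them

## Task

Four brass coaxial lines of different lengths lie in the black transit rack under a retaining bar. Lift the bar out of its two brackets and lay it aside, move each line into the white nest on the holder that is cut to its length, setting it down without dropping it, and finally lay the bar in the holder's two brackets so that it keeps all four lines in.

Things in the scene. Friction and masses are not known exactly. Their poses are not given: they have to be found in the camera images.
- keeper_bar: loose retaining bar: flat aluminium, 280 mm long (y), 20 wide (x), 10 thick, about 200 g; upright black grip tab in its middle, 12 mm thick (x), 44 long (y), 10 to 40 mm above the underside. Origin mid-underside, z up, ends alike. Starts laid in the transit rack's brackets, underside 50 mm above the bench, 2 mm over the tubes; lifts straight up, stands flat on the bench
- line_100: coaxial line 100 mm long overall (the others 125, 150, 175): level brass tube, 16 mm diameter, a 22 mm round steel nut 14 mm long at each end, about 75 g. Origin at mid-length on the axis, x along the tube, ends alike. Starts in a black V-notch, axis 40 mm above the bench, neighbours 52 mm off; plates stand 22 mm and more either side of mid-length
- line_125: coaxial line 125 mm long overall (the others 100, 150, 175): level brass tube, 16 mm diameter, a 22 mm round steel nut 14 mm long at each end, about 86 g. Origin at mid-length on the axis, x along the tube, ends alike. Starts in a black V-notch, axis 40 mm above the bench, neighbours 52 mm off; plates stand 22 mm and more either side of mid-length
- line_150: coaxial line 150 mm long overall (the others 100, 125, 175): level brass tube, 16 mm diameter, a 22 mm round steel nut 14 mm long at each end, about 98 g. Origin at mid-length on the axis, x along the tube, ends alike. Starts in a black V-notch, axis 40 mm above the bench, neighbours 52 mm off; plates stand 22 mm and more either side of mid-length
- line_175: coaxial line 175 mm long overall (the others 100, 125, 150): level brass tube, 16 mm diameter, a 22 mm round steel nut 14 mm long at each end, about 109 g. Origin at mid-length on the axis, x along the tube, ends alike. Starts in a black V-notch, axis 40 mm above the bench, neighbours 52 mm off; plates stand 22 mm and more either side of mid-length
- nest_100: fixed white nest, 56 mm long, for the 100 mm line: strip with two 6 mm plates, 40 mm wide, that begin 22 mm either side of the middle, with 90 degree V-notches 34 mm wide, 17 deep. The line's nuts lie just outside the plates (8 mm play each way). Origin mid-underside, 8 mm above the bench; x along the tube; seated axis 32 mm above the origin
- nest_125: fixed white nest, 81 mm long, for the 125 mm line: strip with two 6 mm plates, 40 mm wide, that begin 34.5 mm either side of the middle, with 90 degree V-notches 34 mm wide, 17 deep. The line's nuts lie just outside the plates (8 mm play each way). Origin mid-underside, 8 mm above the bench; x along the tube; seated axis 32 mm above the origin
- nest_150: fixed white nest, 106 mm long, for the 150 mm line: strip with two 6 mm plates, 40 mm wide, that begin 47 mm either side of the middle, with 90 degree V-notches 34 mm wide, 17 deep. The line's nuts lie just outside the plates (8 mm play each way). Origin mid-underside, 8 mm above the bench; x along the tube; seated axis 32 mm above the origin
- nest_175: fixed white nest, 131 mm long, for the 175 mm line: strip with two 6 mm plates, 40 mm wide, that begin 59.5 mm either side of the middle, with 90 degree V-notches 34 mm wide, 17 deep. The line's nuts lie just outside the plates (8 mm play each way). Origin mid-underside, 8 mm above the bench; x along the tube; seated axis 32 mm above the origin
- holder: fixed dark steel plate 156 (x) by 284 mm (y), top 8 mm above the bench, carrying the nests in a row along y, 52 mm apart. Origin mid-underside on the bench. At y = +-128 mm open steel brackets: seats 50 mm high, 25 wide in x, flared cheeks to 72 mm; the bar lies in them along y, centred. The black transit rack, equally high, is on the other side; bench between is free
There are look-alikes about, which are no part of the job. Leave any pink look-alike of the line_100 alone.

How it is judged (in metres and radians):
On the way, in this order (a step that is already met when the one before it is completed fails the run):
1. the keeper bar is out of the transit rack (distance of keeper_bar from where it was at the start of the episode above 0.08 m), for 0.2 s.
2. all four lines lie in their own nests (horizontal distance between line_100 and nest_100 below 0.012 m and z of line_100 in the frame of nest_100 between 0.029 and 0.035 m and angle between the x axis of line_100 and the x axis of nest_100, either way round below 0.08 rad and horizontal distance between line_125 and nest_125 below 0.012 m and z of line_125 in the frame of nest_125 between 0.029 and 0.035 m and angle between the x axis of line_125 and the x axis of nest_125, either way round below 0.08 rad and horizontal distance between line_150 and nest_150 below 0.012 m and z of line_150 in the frame of nest_150 between 0.029 and 0.035 m and angle between the x axis of line_150 and the x axis of nest_150, either way round below 0.08 rad and horizontal distance between line_175 and nest_175 below 0.012 m and z of line_175 in the frame of nest_175 between 0.029 and 0.035 m and angle between the x axis of line_175 and the x axis of nest_175, either way round below 0.08 rad), for 0.2 s.
At the end, for the whole second after the job is handed in: Each line rests in the nest of its own length: middles within 12 mm, axis 29 to 35 mm above the nest's origin, aligned within 0.08 rad. The bar rests in both of the holder's brackets: middles within 15 mm, underside 47 to 53 mm above the bench, level and aligned within 0.05 rad (all of step 2 and horizontal distance between keeper_bar and holder below 0.015 m and z of keeper_bar in the frame of holder between 0.047 and 0.053 m and angle between the y axis of keeper_bar and the y axis of holder, either way round below 0.05 rad and angle between keeper_bar's own z axis and vertical below 0.05 rad and linear speed of each of line_100, line_125, line_150, line_175, keeper_bar below 0.02 m/s); the robot touches nothing.
It fails at once if a line is dropped (free of the fingers and moving faster than 0.8 m/s, a fall of some 35 mm) ((contact force between line_100 and the fingers below 0.05 N and linear speed of line_100 above 0.8 m/s) or (contact force between line_125 and the fingers below 0.05 N and linear speed of line_125 above 0.8 m/s) or (contact force between line_150 and the fingers below 0.05 N and linear speed of line_150 above 0.8 m/s) or (contact force between line_175 and the fingers below 0.05 N and linear speed of line_175 above 0.8 m/s)).
It also fails if it takes over 128 s, if anything falls off the work surface, if the arm or the gripper's body presses on something with over 40 N, if the wrist force passes 120 N, or if a joint passes its speed limit or range.

## Robot

A 6-joint arm with a two-finger parallel gripper is mounted at the origin on a cart in front of the work surface, level with it; the furniture and walls round the work are solid. World frame = base frame: x ahead of the robot, y to its left, z up, the work surface at z = 0. Lengths are in mm, angles in rad, forces in N, time in s.
With the tool pointing down it reaches from about 250 to 725 mm from the base axis. Payload 9.7 kg.
Tool frame: the origin (TCP) lies at the very end of the fingers, on their centre line; the grasp point (between the pads) lies 19 mm behind it (r.pinch_z is the z of the grasp point in the tool frame, in mm); z points along the fingers, y is the direction in which the jaws open and shut (so a half turn about z gives the same grasp; the last joint's range is limited). The gripper opens to 85 mm and grips with 20 to 120 N. Pads are 22 mm wide; open, the fingers measure 114 mm over their backs; the gripper's body (76 mm by 85 mm) begins 54 mm behind the grasp point. The pads swing forward as they close: fully open they stand 13 mm farther back than shut.
Start: joints at [1.264, 0.087, 0.176, 1.66, 0, 1.571], TCP at [166.103, 524.316, 231.284] pointing down, gripper open.
Joint ranges: [-3.13, 3.13], [-0.85, 1.81], [-1.15, 1.24], [-2.2, 2.28], [-1.44, 1.52], [-3.14, 3.14]. Speed limits (rad/s): [2.22, 2.22, 2.57, 3.14, 3.14, 3.14].

## Interface

Orientations are given as a unit quaternion [w, x, y, z].
In Python, from rig import r gives the robot as it stands. The module is installed in compiled form; this text tells all that it offers.
- The arm moves only by the tool arm_command, never from a script. Its argument "targets" is a list of rows, each a list of 7 numbers: the turn, a rotation vector about the tool's x, y, z in rad, then the shift along the tool's x, y, z in units of 25 mm (1.0 is 25 mm), then the opening, from 0 (shut) to 1 (fully open). In form: [[ax, ay, az, x, y, z, hand], ...]. A call has 1 to 12 rows; each row shifts and turns the commanded pose from where the row before left it, along the tool's axes as they then stand; what a row does not reach is not made up. A row lasts 1/10 s, in which the tool goes at most 50 mm and 8.59 degrees, less where a joint would pass 70% of its speed; a pose out of reach is approached as far as the arm can. A call is refused whole if a number of a shift passes 1 or a number of a turn 0.15, either way. A call with a gripper value outside its range is refused whole. The fingers move at their own pace and stop on an object; "force" is the grip in N (left out, the last holds). Time passes only in rows, so rows that do not move let the fingers close. It gives the time, the measured TCP pose, the force and the opening at its end, in the units of the state.
- r.get_state(): the state, without advancing time (a new reading comes with each control period).
- r.capture(name): name is "side" or "top" or "wrist"; returns a dict with "image" (384x512x3 uint8, blue, green, red), "mtx" (3x3 intrinsics, pixels), "k1" (the pictures are not rectified: a ray, as slopes to the right and down, at radius r is drawn at 1 + k1 r^2 times it, then the intrinsics apply), "R" (3x3) and "t" (3): a world point X has camera coordinates R X + t; the wrist camera has in their place "hand_eye" (4x4, takes a point from camera to tool coordinates, whose origin is the TCP and whose axes are the flange's). Camera axes: x right, y down, z forward; pixel columns grow to the right and rows downward; lengths in mm; the calibration is good to about 2 mm. A picture is of the moment at which its call begins: read the wrist's pose just before it. There is no depth.
- r.close_job(): hands the job in, once; it reports no verdict.
The state is a dict: "clock": time; "qpos": joint angles; "qvel": joint speeds; "tau": joint torques, N m; "eef_pos": TCP position; "orientation": TCP orientation; "wrist_force": force on the tool from outside, world axes, zero at the start; "torque": the same for the moment, N m; "opening": finger opening in mm.
Only numpy, scipy, OpenCV 4.12 (cv2) and the standard library are available. Lean on these libraries where they do the work, as an engineer would, in place of code of your own. Each camera call takes 0.05 s, during which the arm holds its last target.

## Working session

There is one attempt and no reset: what is moved stays moved. The work goes in short steps, Python scripts to look and compute and a tool call to move; the robot and the scene stay as the last step left them, time stands still between calls to the robot, and variables do not carry over. Pictures are saved under pics/ and viewed, and the job is handed in when it is done.

Besides the shell and the picture viewer there is one more tool, called by a JSON object that holds its "op" and its "data", one argument or row to a line. arm_command: Moves the arm, as the interface text tells. Its arguments: {"type":"object","properties":{"targets":{"type":"array","items":{"type":"array","items":{"type":"number"}}},"force":{"type":"number"}},"required":["targets"]}

```bash
mkdir -p pics; ls; cat > h.py <<'E'
import numpy as np, cv2
from rig import r
from scipy.spatial.transform import Rotation as Ro
def ray(c,u,v):
    K=c['mtx'];k=c['k1'];d=np.array([(u-K[0,2])/K[0,0],(v-K[1,2])/K[1,1]]);s=d.copy()
    for _ in range(20): s=d/(1+k*(s@s))
    return np.array([s[0],s[1],1.])
def toz(c,u,v,z):
    R=np.array(c['R']);t=np.array(c['t']);o=-R.T@t;d=R.T@ray(c,u,v)
    return o+d*(z-o[2])/d[2]
def proj(c,X):
    K=c['mtx'];p=np.array(c['R'])@np.array(X,float)+np.array(c['t']);s=p[:2]/p[2];s=s*(1+c['k1']*(s@s))
    return np.array([K[0,0]*s[0]+K[0,2],K[1,1]*s[1]+K[1,2]])
def T(st):
    q=st['orientation'];M=np.eye(4);M[:3,:3]=Ro.from_quat([q[1],q[2],q[3],q[0]]).as_matrix();M[:3,3]=st['eef_pos'];return M
def cap(n):
    st=r.get_state();c=dict(r.capture(n));c['mtx']=np.array(c['mtx'])
    if n=='wrist':
        W=T(st)@np.array(c['hand_eye']);c['R']=W[:3,:3].T;c['t']=-W[:3,:3].T@W[:3,3]
    return c
E
python3 - <<'E'
from h import *
for n in('side','top','wrist'):
    c=cap(n);cv2.imwrite(f'pics/{n}0.png',c['image']);print(n,c['k1'],c['mtx'].tolist(),np.round(-np.array(c['R']).T@c['t'],0),np.round(np.array(c['R'])[2],2))
s=r.get_state();print({k:np.round(v,3).tolist() for k,v in s.items()},r.pinch_z)
print(np.round(T(s),2))
E
```

```text
pics
side -0.003059676308956261 [[347.06228838457537, 0.0, 255.04229601363593], [0.0, 347.06228838457537, 196.56246791497207], [0.0, 0.0, 1.0]] [ 148. 1095.  521.] [ 0.3  -0.87 -0.39]
top -0.025261990649082716 [[448.5632620280539, 0.0, 255.98693842207862], [0.0, 448.5632620280539, 194.52808611792713], [0.0, 0.0, 1.0]] [ 326.   97. 1392.] [ 0.13 -0.02 -0.99]
wrist -0.07261843803629371 [[297.5536987087256, 0.0, 257.63478950195713], [0.0, 297.5536987087256, 190.35877827430159], [0.0, 0.0, 1.0]] [100. 546. 372.] [ 0.26 -0.08 -0.96]
{'clock': 0.15, 'qpos': [1.264, 0.087, 0.175, 1.66, -0.0, 1.571], 'qvel': [-0.001, -0.003, 0.003, 0.0, -0.0, -0.001], 'tau': [0.0, -52.076, 46.504, 0.014, 0.0, 0.0], 'eef_pos': [166.075, 524.135, 230.75], 'orientation': [-0.0, 0.153, 0.988, -0.001], 'wrist_force': [0.156, 0.006, 0.081], 'torque': [-0.031, 0.036, -0.027], 'opening': 85.98} -18.700000000000003
[[-9.5000e-01  3.0000e-01 -0.0000e+00  1.6607e+02]
 [ 3.0000e-01  9.5000e-01 -0.0000e+00  5.2413e+02]
 [-0.0000e+00 -0.0000e+00 -1.0000e+00  2.3075e+02]
 [ 0.0000e+00  0.0000e+00  0.0000e+00  1.0000e+00]]
```

View pics/top0.png

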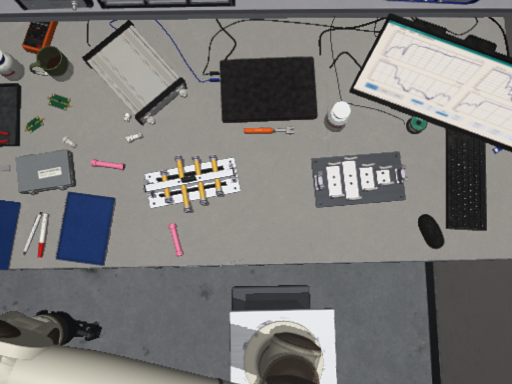

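View pics/side0.png

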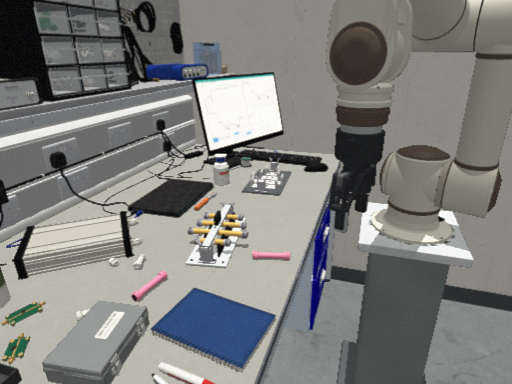

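View pics/wrist0.png

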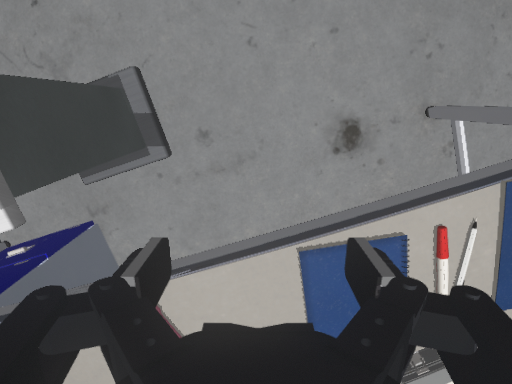

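```bash
python3 - <<'E'
from h import *
c=cap('top');im=c['image']
a=cv2.resize(im[145:225,135:255],None,fx=6.6,fy=6.6,interpolation=cv2.INTER_CUBIC);cv2.imwrite('pics/rack.png',a)
a=cv2.resize(im[140:215,300:420],None,fx=6.6,fy=6.6,interpolation=cv2.INTER_CUBIC);cv2.imwrite('pics/holder.png',a)
for p in[(192,183),(358,179),(187,167),(313,156),(405,200)]:print(p,toz(c,*p,40).round())
E
```

```text
(192, 183) [536. 264.  40.]
(358, 179) [ 541. -244.   40.]
(187, 167) [586. 279.  40.]
(313, 156) [ 614. -108.   40.]
(405, 200) [ 473. -386.   40.]
```

View pics/rack.png

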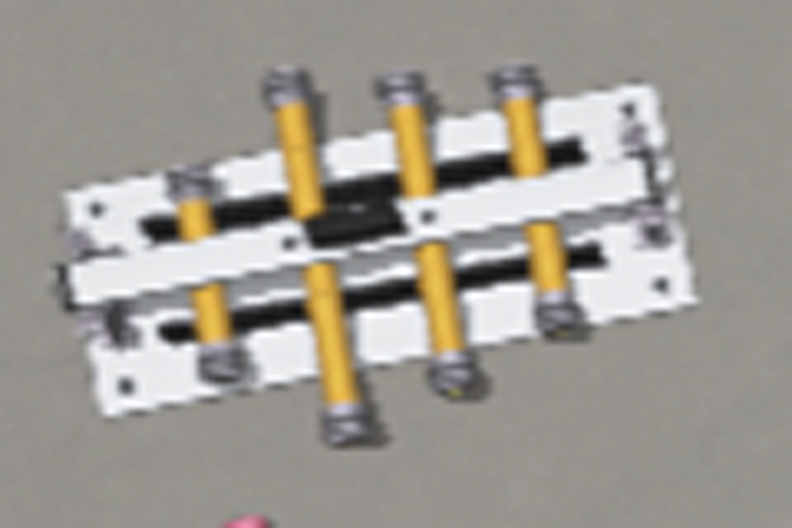

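View pics/holder.png

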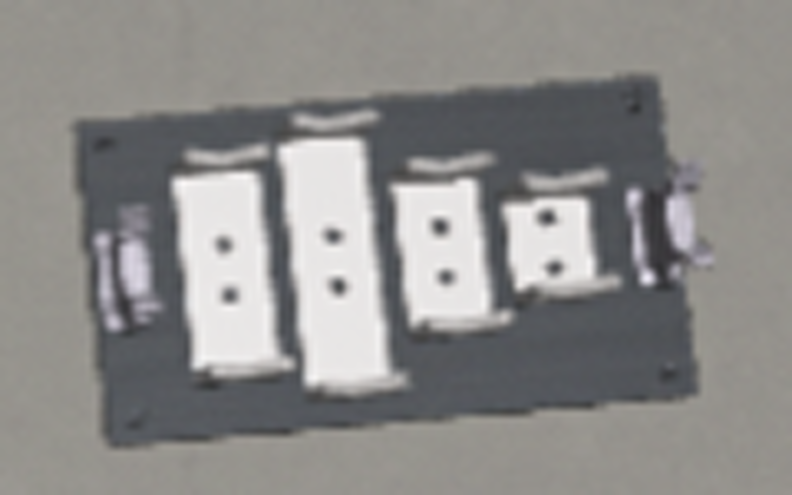

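The top view shows the rack lines from left (+y) to right as 100, 175, 150 and 125. At full scale they sit near px (166,185), (183,183), (201,180) and (217,176). The holder nests from left to right are 150, 175, 125 and 100. The look-alikes for line_100 are pink, at px (108,165) and (177,240), and I'll leave them alone.

```bash
python3 - <<'E'
from h import *
c=cap('top')
def P(p,off,z): return toz(c,(p[0]+.5)/6.6-.5+off[0],(p[1]+.5)/6.6-.5+off[1],z)
o=(135,145)
L=P((72,285),o,60);R=P((652,185),o,60);print('bar',L.round(1),R.round(1),((L+R)/2).round(1),np.linalg.norm(L-R),'dir',np.degrees(np.arctan2(*(L-R)[[0,1]])))
print('tab',P((352,218),o,90).round(1))
for n,a,b in[('100',(192,180),(224,366)),('175',(287,85),(348,425)),('150',(402,85),(452,375)),('125',(516,80),(558,320))]:
    A=P(a,o,51);B=P(b,o,51);print(n,((A+B)/2).round(1),np.linalg.norm(A-B).round(),np.degrees(np.arctan2(*(A-B)[[1,0]])).round(1))
o=(300,140)
q=[P(p,o,8) for p in[(78,122),(655,78),(695,395),(108,445)]]
print('holder',np.mean(q,0).round(1),[np.linalg.norm(q[i]-q[i-1]).round() for i in range(4)],np.degrees(np.arctan2(*(q[0]-q[1])[[0,1]])),np.degrees(np.arctan2(*(q[3]-q[2])[[0,1]])))
for n,a,b in[('150',(223,245),(230,295)),('175',(333,236),(338,287)),('125',(440,227),(446,278)),('100',(547,218),(554,268))]:
    A=P(a,o,12);B=P(b,o,12);print(n,((A+B)/2).round(1))
print(P((125,265),o,50),P((665,235),o,50))
E
```

```text
bar [520.9 400.7  60. ] [562.7 137.5  60. ] [541.8 269.1  60. ] 266.57350353340775 dir -9.01726560373636
tab [544.6 270.   90. ]
100 [527.  340.9  51. ] 87.0 10.0
175 [534.9 291.1  51. ] 160.0 10.1
150 [545.5 241.   51. ] 137.0 9.5
125 [558.5 190.6  51. ] 113.0 9.4
holder [ 546.3 -251.7    8. ] [np.float64(155.0), np.float64(280.0), np.float64(154.0), np.float64(281.0)] -3.614503103433899 -3.8727237861391837
150 [ 541.4 -174.8   12. ]
175 [ 544.7 -226.9   12. ]
125 [ 548.2 -278.5   12. ]
100 [ 552.  -330.3   12. ]
[ 538.56419713 -120.43357097   50.        ] [ 548.74679083 -372.27695709   50.        ]
```

{"op": "arm_command", "data": {
  "targets": [
    [0,0,0.14,0,0,0,0.6],
    [0,0,0.14,0,0,0,0.6],
    [0,0,0.14,0,0,0,0.6],
    [0,0,0.14,0,0,0,0.6],
    [0,0,0.14,0,0,0,0.6],
    [0,0,0.14,0,0,0,0.6],
    [0,0,0.14,0,0,0,0.6],
    [0,0,0.12,0,0,0,0.6],
    [0,0,0,-1,1,0,0.6],
    [0,0,0,-1,1,0,0.6],
    [0,0,0,-1,1,0,0.6]
  ]
}}

```text
clock: 1.35
eef_pos: [253.0, 461.8, 231.1]
orientation: [0.0, 0.646, 0.763, -0.0]
wrist_force: [-0.1, 0.4, -0.4]
opening: 51.3
```

{"op": "arm_command", "data": {
  "targets": [
    [0,0,0,-1,1,0,0.6],
    [0,0,0,-1,1,0,0.6],
    [0,0,0,-1,1,0,0.6],
    [0,0,0,-1,1,0,0.6],
    [0,0,0,-1,1,0,0.6],
    [0,0,0,-1,1,0,0.6],
    [0,0,0,-1,1,0,0.6],
    [0,0,0,-1,1,0,0.6],
    [0,0,0,-1,1,0,0.6],
    [0,0,0,0,0,0,0.6],
    [0,0,0,0,0,0,0.6]
  ]
}}

```text
clock: 2.45
eef_pos: [511.3, 276.8, 230.8]
orientation: [-0.0, 0.647, 0.762, -0.0]
wrist_force: [-0.5, -0.4, 0.2]
opening: 51.3
```

```bash
python3 - <<'E'
from h import *
c=cap('wrist');cv2.imwrite('pics/w1.png',c['image']);s=r.get_state();print(np.round(T(s),3),s['qpos'],s['opening'],s['clock'])
print(proj(c,(541.8,269,60)),proj(c,(521,401,60)),proj(c,(563,137,60)))
E
```

```text
[[-1.63000e-01  9.87000e-01 -1.00000e-03  5.10789e+02]
 [ 9.87000e-01  1.63000e-01 -0.00000e+00  2.77384e+02]
 [ 0.00000e+00 -1.00000e-03 -1.00000e+00  2.31089e+02]
 [ 0.00000e+00  0.00000e+00  0.00000e+00  1.00000e+00]] [4.97354829e-01 1.64006597e-01 2.60520808e-01 1.66789477e+00
 2.79726328e-04 1.90456822e+00] 51.10752951147249 2.5
[285.07871328 185.64930579] [288.90727185  53.85316608] [281.73607107 291.82962241]
```

View pics/w1.png

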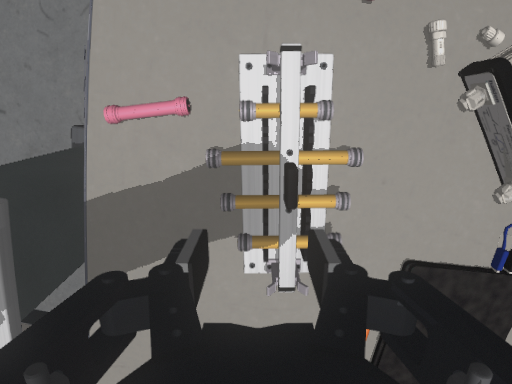

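```bash
python3 - <<'E'
import cv2
im=cv2.imread('pics/w1.png')
a=cv2.resize(im[35:185,200:370],None,fx=4,fy=4,interpolation=cv2.INTER_CUBIC);cv2.imwrite('pics/w1a.png',a)
a=cv2.resize(im[155:305,200:370],None,fx=4,fy=4,interpolation=cv2.INTER_CUBIC);cv2.imwrite('pics/w1b.png',a)
E
```

```text
(no output)
```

View pics/w1a.png

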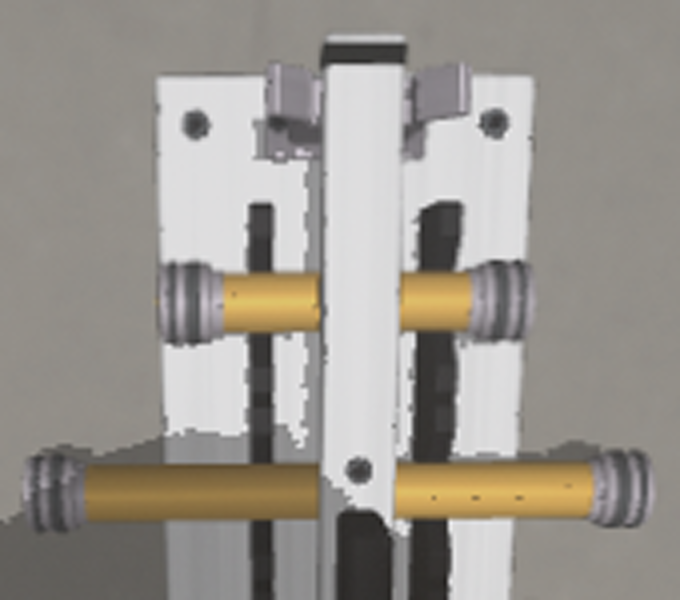

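View pics/w1b.png

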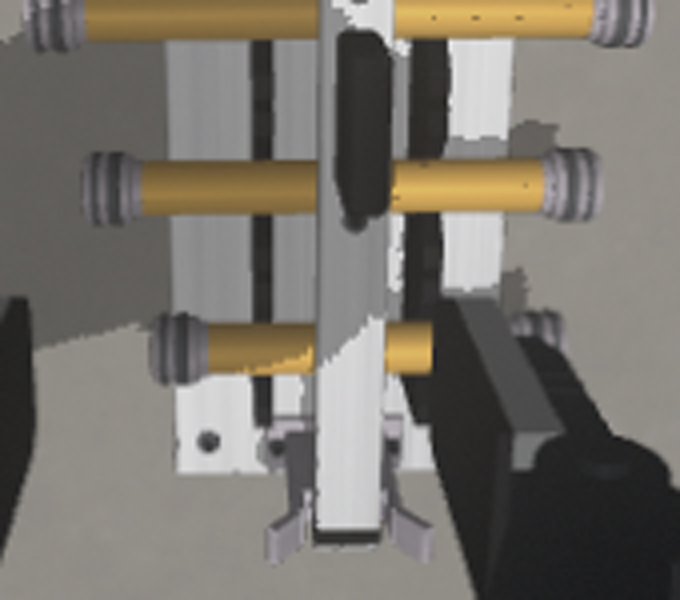

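```bash
cat > m1.py <<'E'
from h import *
c=cap('wrist');import pickle;pickle.dump(c,open('w1.pkl','wb'))
def P(p,o,z): return toz(c,o[0]+p[0]/4-.4,o[1]+p[1]/4-.4,z)
a=(200,35);b=(200,155)
q=[P((322,40),a,60),P((407,40),a,60),P((380,543),b,60),P((313,543),b,60)]
print(np.round(q,1).tolist())
m=[(q[0]+q[1])/2,(q[2]+q[3])/2];d=m[0]-m[1]
print('bar mid',np.mean(q,0).round(1),'len',np.linalg.norm(d).round(1),'yaw',np.degrees(np.arctan2(-d[0],d[1])).round(2), np.linalg.norm(q[0]-q[1]),np.linalg.norm(q[2]-q[3]))
for n,o,A,B in[('100',a,(158,303),(533,300)),('175',a,(25,492),(655,488)),('150',b,(83,188),(603,184)),('125',b,(150,348),(565,340))]:
    A=P(A,o,42);B=P(B,o,42);e=B-A;print(n,((A+B)/2).round(1),np.linalg.norm(e).round(),np.degrees(np.arctan2(e[1],e[0])).round(2))
for o,p in((a,(195,125)),(a,(495,123)),(b,(208,440))):print(P(p,o,2).round(1))
E
python3 m1.py
```

```text
[[510.3, 408.7, 60.0], [530.8, 412.2, 60.0], [577.8, 142.1, 60.0], [557.6, 138.8, 60.0]]
bar mid [544.1 275.4  60. ] len 274.1 yaw 9.91 20.756233584361112 20.410793852505417
100 [529.2 348.5  42. ] 101.0 10.04
175 [537.4 297.9  42. ] 177.0 9.85
150 [547.9 246.9  42. ] 152.0 9.84
125 [561.7 198.   42. ] 126.0 10.46
[479.9 391.    2. ]
[566.6 406.4   2. ]
[524.6 135.6   2. ]
```

{"op": "arm_command", "data": {
  "targets": [
    [0,0,-0.01,-0.15,0.42,0,0.45],
    [0,0,0,-0.15,0.42,0,0.45],
    [0,0,0,-0.15,0.42,0,0.45],
    [0,0,0,0,0,1,0.45],
    [0,0,0,0,0,1,0.45],
    [0,0,0,0,0,1,0.45],
    [0,0,0,0,0,1,0.45],
    [0,0,0,0,0,0.5,0.45],
    [0,0,0,0,0,0,0.45],
    [0,0,0,0,0,0,0.45]
  ]
}}

```text
clock: 3.55
eef_pos: [544.5, 271.7, 119.7]
orientation: [0.0, 0.643, 0.766, 0.0]
wrist_force: [-0.0, -0.1, 0.3]
opening: 38.4
```

```bash
python3 - <<'E'
from h import *
c=cap('wrist');cv2.imwrite('pics/w2.png',c['image']);s=r.get_state();print(np.round(T(s),3),s['opening'])
print(proj(c,(544,275,90)),proj(c,(544,275,60)))
c=cap('top');cv2.imwrite('pics/t2.png',cv2.resize(c['image'][110:260,90:300],None,fx=3.5,fy=3.5))
E
```

```text
[[-1.73000e-01  9.85000e-01  2.00000e-03  5.44715e+02]
 [ 9.85000e-01  1.73000e-01  1.00000e-03  2.71805e+02]
 [ 1.00000e-03  2.00000e-03 -1.00000e+00  1.20241e+02]
 [ 0.00000e+00  0.00000e+00  0.00000e+00  1.00000e+00]] 38.76802557764553
[258.8742992  219.27505038] [258.70790761 203.93301138]
```

View pics/w2.png

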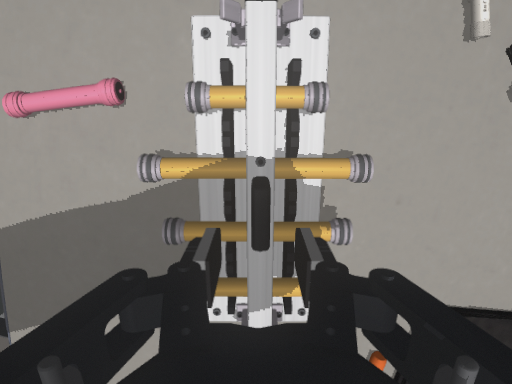

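```bash
python3 - <<'E'
import cv2,numpy as np
im=cv2.imread('pics/w2.png')
a=cv2.resize(im[150:340,200:330],None,fx=3,fy=3,interpolation=cv2.INTER_CUBIC).astype(float)
a=np.clip(255*(a/255)**.5,0,255);cv2.imwrite('pics/w2a.png',a)
E
```

```text
[ WARN:0@0.045] global loadsave.cpp:1063 imwrite_ Unsupported depth image for selected encoder is fallbacked to CV_8U.
```

View pics/w2a.png

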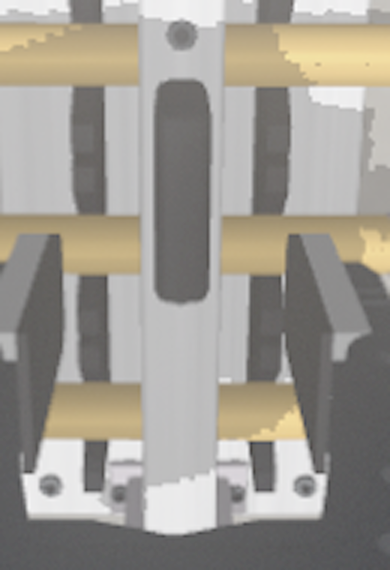

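```bash
python3 - <<'E'
from h import *
c=cap('wrist')
print(toz(c,260.5,176.7,60).round(1),toz(c,260.5,250.3,90).round(1))
E
```

```text
[542.2 294.9  60. ] [549.1 254.3  90. ]
```

{"op": "arm_command", "data": {
  "targets": [
    [0,0,0,0.1,0.05,0,0.45],
    [0,0,0,0,0,0.7,0.45],
    [0,0,0,0,0,0.7,0.45],
    [0,0,0,0,0,0.5,0.45],
    [0,0,0,0,0,0.25,0.45],
    [0,0,0,0,0,0,0.45],
    [0,0,0,0,0,0,0],
    [0,0,0,0,0,0,0],
    [0,0,0,0,0,0,0],
    [0,0,0,0,0,0,0],
    [0,0,0,0,0,0,0]
  ],
  "force": 50
}}

```text
clock: 4.8
eef_pos: [545.3, 274.5, 66.1]
orientation: [0.0, 0.643, 0.766, 0.001]
wrist_force: [-0.3, 1.5, 6.7]
opening: 11.0
```

```bash
python3 - <<'E'
from h import *
s=r.get_state();print(s['eef_pos'],s['opening'],s['wrist_force'],s['torque'])
c=cap('wrist');cv2.imwrite('pics/w3.png',c['image'])
E
```

```text
[545.31022169 274.52004192  66.08253712] 10.963631874682733 [-0.32872793  1.46211487  6.70763596] [ 0.03155247  0.04085522 -0.01879279]
```

View pics/w3.png

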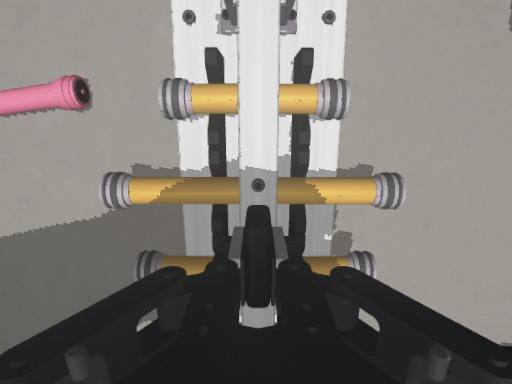

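{"op": "arm_command", "data": {
  "targets": [
    [0,0,0,0,0,-0.2,0],
    [0,0,0,0,0,-0.4,0],
    [0,0,0,0,0,-0.7,0],
    [0,0,0,0,0,-1,0],
    [0,0,0,0,0,-1,0],
    [0,0,0,0,0,-0.7,0],
    [0,0,0,0,0,0,0]
  ],
  "force": 50
}}

```text
clock: 5.55
eef_pos: [545.7, 274.7, 168.2]
orientation: [0.001, 0.643, 0.766, 0.002]
wrist_force: [0.4, 0.7, -2.0]
opening: 11.1
```

```bash
python3 - <<'E'
from h import *
s=r.get_state();print(s['eef_pos'],s['opening'],s['wrist_force'],s['torque'])
c=cap('wrist');cv2.imwrite('pics/w4.png',c['image'])
E
```

```text
[545.73222677 274.70458888 168.22303068] 11.140333299176936 [ 0.42911392  0.7293336  -1.95262519] [-0.04148998 -0.05179833  0.00053377]
```

View pics/w4.png

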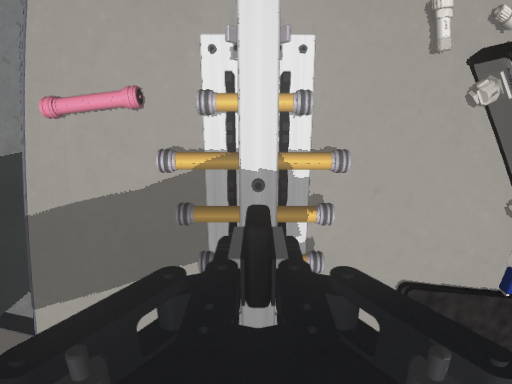

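{"op": "arm_command", "data": {
  "targets": [
    [0,0,0,-0.5,-0.4,0,0],
    [0,0,0,-0.9,-0.74,0,0],
    [0,0,0,-0.95,-0.78,0,0],
    [0,0,0,-0.95,-0.78,0,0],
    [0,0,0,-0.95,-0.78,0,0],
    [0,0,0,-0.95,-0.78,0,0],
    [0,0,0,-0.95,-0.78,0,0],
    [0,0,0,-0.95,-0.78,0,0],
    [0,0,0,-0.95,-0.78,0,0],
    [0,0,0,-0.95,-0.78,0,0],
    [0,0,0,-0.7,-0.6,0,0],
    [0,0,0,0,0,0,0]
  ]
}}

```text
clock: 6.8
eef_pos: [388.7, -0.7, 164.0]
orientation: [-0.0, 0.644, 0.765, -0.001]
wrist_force: [0.7, -0.1, -2.5]
opening: 11.1
```

{"op": "arm_command", "data": {
  "targets": [
    [0,0,0.108,0,0,0,0],
    [0,0,0,0,0,1,0],
    [0,0,0,0,0,1,0],
    [0,0,0,0,0,1,0],
    [0,0,0,0,0,1,0],
    [0,0,0,0,0,1,0],
    [0,0,0,0,0,0.5,0],
    [0,0,0,0,0,0.3,0],
    [0,0,0,0,0,0,0]
  ]
}}

```text
clock: 7.7
eef_pos: [389.9, 1.1, 19.4]
orientation: [-0.0, 0.683, 0.73, -0.0]
wrist_force: [-0.2, -0.2, -2.9]
opening: 11.0
```

```bash
python3 - <<'E'
from h import *
s=r.get_state();print(s['eef_pos'],s['opening'],s['wrist_force'],s['torque'],s['qpos'].round(2) if hasattr(s['qpos'],'round') else s['qpos'])
c=cap('side');cv2.imwrite('pics/s5.png',c['image'])
E
```

```text
[389.94108895   1.06899485  19.39965523] 10.975558948649013 [-0.17747545 -0.18383732 -2.89445813] [-0.00306554 -0.03023758  0.02361946] [ 0.   -0.28 -0.57  1.28  0.    1.51]
```

View pics/s5.png

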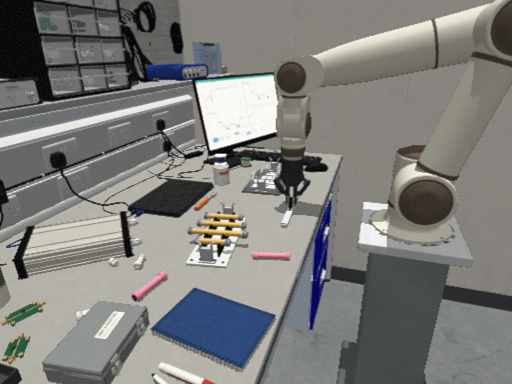

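Bar is out and almost on the bench. Lower the last few mm until contact, then release.

{"op": "arm_command", "data": {
  "targets": [
    [0,0,0,0,0,0.08,0],
    [0,0,0,0,0,0.06,0],
    [0,0,0,0,0,0,0]
  ]
}}

```text
clock: 8.05
eef_pos: [390.6, 0.9, 16.9]
orientation: [0.0, 0.683, 0.73, 0.0]
wrist_force: [-0.6, -1.4, -2.4]
opening: 11.3
```

{"op": "arm_command", "data": {
  "targets": [
    [0,0,0,0,0,0.05,0],
    [0,0,0,0,0,0,0]
  ]
}}

```text
clock: 8.25
eef_pos: [390.7, 0.9, 16.1]
orientation: [0.0, 0.683, 0.73, 0.0]
wrist_force: [-1.8, -0.4, 5.0]
opening: 10.9
```

{"op": "arm_command", "data": {
  "targets": [
    [0,0,0,0,0,0,0.4],
    [0,0,0,0,0,0,0.4],
    [0,0,0,0,0,0,0.4],
    [0,0,0,0,0,-0.5,0.45],
    [0,0,0,0,0,-1,0.45],
    [0,0,0,0,0,-1,0.45],
    [0,0,0,0,0,-1,0.45],
    [0,0,0,0,0,-1,0.45],
    [0,0,0,0,0,-1,0.45],
    [0,0,0,0,0,0,0.45]
  ]
}}

```text
clock: 9.25
eef_pos: [391.7, 0.9, 156.8]
orientation: [0.002, 0.683, 0.73, 0.002]
wrist_force: [0.5, 0.6, 0.1]
opening: 38.5
```

```bash
python3 - <<'E'
from h import *
s=r.get_state();print(np.round(T(s),3),s['opening'],s['wrist_force'],s['qpos'])
c=cap('wrist');cv2.imwrite('pics/w6.png',c['image'])
E
```

```text
[[-6.60000e-02  9.98000e-01  5.00000e-03  3.91678e+02]
 [ 9.98000e-01  6.60000e-02 -0.00000e+00  8.69000e-01]
 [-0.00000e+00  5.00000e-03 -1.00000e+00  1.56807e+02]
 [ 0.00000e+00  0.00000e+00  0.00000e+00  1.00000e+00]] 38.4683012711139 [0.45834351 0.62815632 0.10239985] [ 2.24157957e-03 -3.14638582e-01 -3.32891942e-01  1.54714738e+00
 -3.04471857e-05  1.50703778e+00]
```

View pics/w6.png

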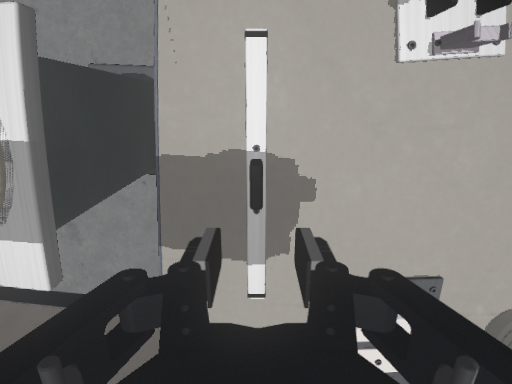

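{"op": "arm_command", "data": {
  "targets": [
    [0,0,0,-0.7,0.4,-0.3,0.45],
    [0,0,0,-1,0.53,-0.3,0.45],
    [0,0,0,-1,0.53,-0.3,0.45],
    [0,0,0,-1,0.53,-0.3,0.45],
    [0,0,0,-1,0.53,-0.3,0.45],
    [0,0,0,-1,0.53,-0.3,0.45],
    [0,0,0,-1,0.53,-0.3,0.45],
    [0,0,0,-1,0.53,-0.3,0.45],
    [0,0,0,-1,0.53,-0.3,0.45],
    [0,0,0,-1,0.53,-0.3,0.45],
    [0,0,0,-0.7,0.4,0,0.45],
    [0,0,0,0,0,0,0.45]
  ]
}}

```text
clock: 10.5
eef_pos: [546.9, -251.0, 226.0]
orientation: [-0.001, 0.684, 0.73, -0.0]
wrist_force: [-0.3, -0.1, -0.9]
opening: 38.6
```

```bash
python3 - <<'E'
from h import *
import pickle
s=r.get_state();print(np.round(T(s),3),s['opening'],s['qvel'],s['qpos'])
c=cap('wrist');cv2.imwrite('pics/w7.png',c['image']);pickle.dump(c,open('w7.pkl','wb'))
E
```

```text
[[-6.40000e-02  9.98000e-01 -2.00000e-03  5.46898e+02]
 [ 9.98000e-01  6.40000e-02  1.00000e-03 -2.51013e+02]
 [ 1.00000e-03 -2.00000e-03 -1.00000e+00  2.25977e+02]
 [ 0.00000e+00  0.00000e+00  0.00000e+00  1.00000e+00]] 38.58554754351275 [ 0.0245985  -0.04234002 -0.04764363  0.01221799  0.00672147  0.01872289] [-4.30175875e-01  2.14820310e-01  3.09202659e-01  1.66725276e+00
 -2.47230880e-04  1.07614475e+00]
```

View pics/w7.png

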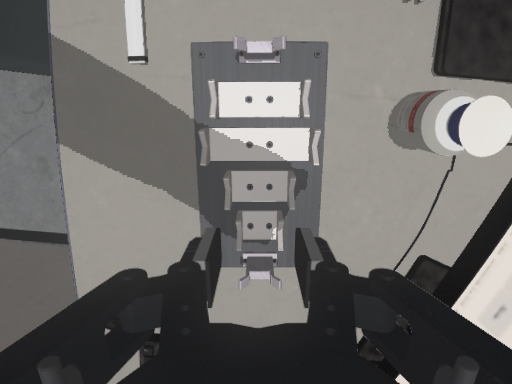

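```bash
python3 - <<'E'
import cv2
im=cv2.imread('pics/w7.png')
a=cv2.resize(im[30:180,185:335],None,fx=4,fy=4,interpolation=cv2.INTER_CUBIC);cv2.imwrite('pics/w7a.png',a)
a=cv2.resize(im[150:300,185:335],None,fx=4,fy=4,interpolation=cv2.INTER_CUBIC);cv2.imwrite('pics/w7b.png',a)
E
```

```text
(no output)
```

View pics/w7a.png

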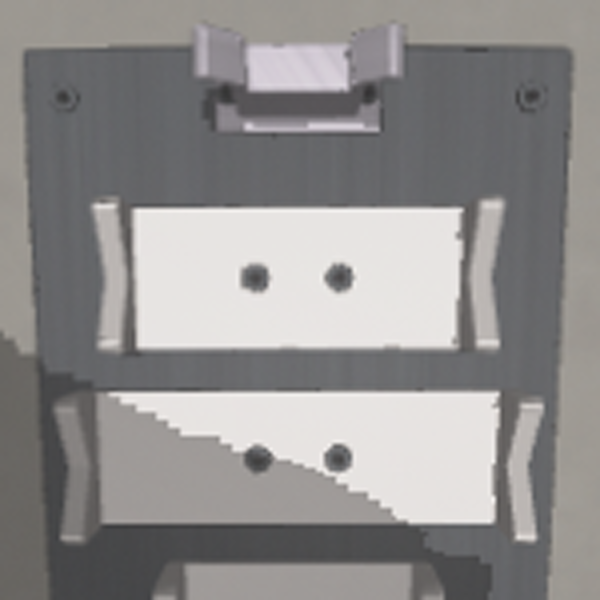

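View pics/w7b.png

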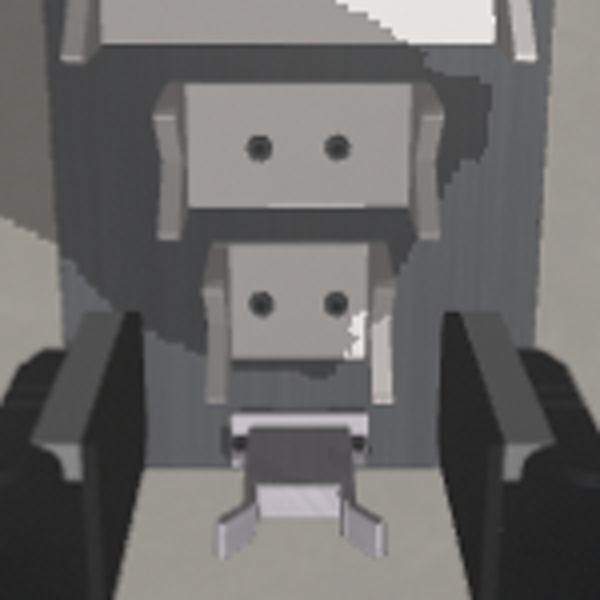

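```bash
python3 - <<'E'
from h import *
import pickle
c=pickle.load(open('w7.pkl','rb'))
a=(185,30);b=(185,150)
def P(p,o,z): return toz(c,o[0]+p[0]/4-.4,o[1]+p[1]/4-.4,z)
q=[P((24,48),a,8),P((572,47),a,8),P((535,468),b,8),P((65,468),b,8)]
print('plate',np.round(q,1).tolist(),np.mean(q,0))
d=(q[1]-q[0]);print(np.linalg.norm(d),np.degrees(np.arctan2(d[1],d[0])));d=(q[0]+q[1]-q[2]-q[3])/2;print(np.linalg.norm(d),np.degrees(np.arctan2(-d[0],d[1])))
m=[]
for n,o,A,B in[('150',a,(255,278),(339,277)),('175',a,(258,459),(338,458)),('125',b,(259,148),(337,147)),('100',b,(261,303),(336,303))]:
  for z in(13,):
    A_=P(A,o,z);B_=P(B,o,z);m.append((A_+B_)/2);print(n,z,m[-1].round(1),np.linalg.norm(A_-B_).round(1))
# strips: 4 corners
for n,o,R in[('150',a,(132,462,207,349)),('175',a,(98,497,390,524)),('125',b,(185,411,83,207)),('100',b,(230,366,243,358))]:
  for z in(11,14):
    k=[P((u,v),o,z) for u in R[:2] for v in R[2:]];print(n,z,np.mean(k,0).round(1),np.linalg.norm(k[0]-k[1]).round(1))
print('mean',np.mean(m,0))
# brackets seats tops z=50
k=[P(p,a,50) for p in((246,44),(350,44),(352,92),(245,92))];print('br+',np.round(k,1).tolist(),np.mean(k,0).round(1))
k=[P(p,b,50) for p in((256,486),(341,486),(341,514),(257,514))];print('br-',np.round(k,1).tolist(),np.mean(k,0).round(1))
E
```

```text
plate [[461.1, -113.9, 8.0], [614.6, -103.7, 8.0], [637.0, -384.4, 8.0], [477.2, -395.0, 8.0]] [ 547.48322171 -249.23294934    8.        ]
153.84116618355839 3.7916535497699875
281.57499932937327 3.9160552825085944
150 13 [ 541.8 -172.1   13. ] 24.1
175 13 [ 545.5 -223.9   13. ] 23.8
125 13 [ 548.9 -275.7   13. ] 24.0
100 13 [ 552.4 -327.1   13. ] 24.0
150 11 [ 541.8 -172.3   11. ] 39.8
150 14 [ 541.8 -172.3   14. ] 39.4
175 11 [ 545.3 -223.8   11. ] 40.1
175 14 [ 545.3 -223.5   14. ] 39.7
125 11 [ 548.9 -275.7   11. ] 39.8
125 14 [ 548.8 -274.9   14. ] 39.4
100 11 [ 552.3 -327.4   11. ] 39.8
100 14 [ 552.2 -326.1   14. ] 39.5
mean [ 547.1413343  -249.66938544   13.        ]
br+ [[525.5, -117.8, 50.0], [551.2, -116.2, 50.0], [552.5, -127.4, 50.0], [525.9, -129.1, 50.0]] [ 538.8 -122.6   50. ]
br- [[542.5, -372.1, 50.0], [568.1, -370.4, 50.0], [568.8, -380.0, 50.0], [543.3, -381.7, 50.0]] [ 555.7 -376.1   50. ]
```

{"op": "arm_command", "data": {
  "targets": [
    [0,0,0,0.7,0.1,0,0.45],
    [0,0,0,1,0.1,0,0.45],
    [0,0,0,1,0.1,0,0.45],
    [0,0,0,1,0.1,0,0.45],
    [0,0,0,1,0.1,0,0.45],
    [0,0,0,1,0.1,0,0.45],
    [0,0,0,1,0.1,0,0.45],
    [0,0,0,1,0.1,0,0.45],
    [0,0,0,1,0.1,0,0.45],
    [0,0,0,1,0.1,0,0.45],
    [0,0,0,1,0.1,0,0.45],
    [0,0,0,1,0.1,0,0.45]
  ]
}}

```text
clock: 11.75
eef_pos: [555.7, 46.8, 227.9]
orientation: [-0.0, 0.683, 0.73, 0.0]
wrist_force: [0.3, -0.7, 0.0]
opening: 38.2
```

{"op": "arm_command", "data": {
  "targets": [
    [0,0,0,1,0.1,0,0.45],
    [0,0,0,1,0.1,0,0.45],
    [0,0,0,1,0.1,0,0.45],
    [0,0,0,1,0.1,0,0.45],
    [0,0,0,1,0.1,0,0.45],
    [0,0,0,1,0.1,0,0.45],
    [0,0,-0.14,0,0,0,0.45],
    [0,0,-0.14,0,0,0,0.45],
    [0,0,-0.14,0,0,0,0.45],
    [0,0,-0.14,0,0,0,0.45],
    [0,0,-0.14,0,0,0,0.45],
    [0,0,-0.14,0,0,0,0.45]
  ]
}}

```text
clock: 12.95
eef_pos: [560.5, 196.2, 227.9]
orientation: [-0.0, 0.323, 0.946, 0.0]
wrist_force: [0.1, 0.0, 0.5]
opening: 38.3
```

{"op": "arm_command", "data": {
  "targets": [
    [0,0,-0.14,0,0,0,0.45],
    [0,0,-0.14,0,0,0,0.45],
    [0,0,-0.14,0,0,0,0.45],
    [0,0,-0.14,0,0,0,0.45],
    [0,0,-0.14,0,0,0,0.45],
    [0,0,-0.14,0,0,0,0.45],
    [0,0,0,0,0,1,0.45],
    [0,0,0,0,0,1,0.45],
    [0,0,0,0,0,1,0.45],
    [0,0,0,0,0,0.7,0.45],
    [0,0,0,0,0,0,0.45],
    [0,0,0,0,0,0,0.45]
  ]
}}

```text
clock: 14.15
eef_pos: [561.2, 195.8, 136.0]
orientation: [-0.0, -0.088, 0.996, 0.0]
wrist_force: [0.6, 0.0, 1.7]
opening: 38.7
```

```bash
cat > look.py <<'E'
from h import *
import pickle,sys
n=sys.argv[1]
s=r.get_state();M=T(s);print(np.round(M[:3],3).tolist(),s['opening'],s['clock'],'F',np.round(s['wrist_force'],1),'q6',s['qpos'][5].round(2))
c=cap('wrist');cv2.imwrite(f'pics/{n}.png',c['image']);c['M']=M;pickle.dump(c,open(f'{n}.pkl','wb'))
E
python3 look.py w8
```

```text
[[-0.985, -0.175, -0.0, 561.162], [-0.175, 0.985, 0.0, 195.805], [-0.0, 0.0, -1.0, 135.979]] 38.65830267624037 14.15 F [0.6 0.  1.7] q6 0.16
```

View pics/w8.png

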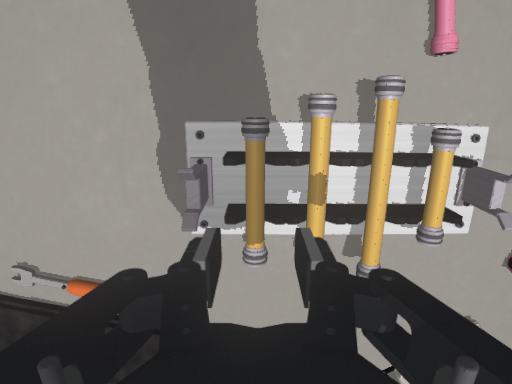

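```bash
cat > ln.py <<'E'
from h import *
import pickle,sys
# usage: ln.py pkl u1 v1 u2 v2 : near end, far end pixels
n=sys.argv[1];c=pickle.load(open(n+'.pkl','rb'));M=c['M']
u1,v1,u2,v2=map(float,sys.argv[2:6])
A=toz(c,u1,v1,42);B=toz(c,u2,v2,48);e=B-A;e[2]=0
m=(A+B)/2;print('mid',m.round(1),'len',np.linalg.norm(e).round(1),'yaw',np.degrees(np.arctan2(e[1],e[0])).round(2))
d=M[:3,:3].T@(m-M[:3,3]);print('tool xy mm',d[:2].round(1),'units',(d[:2]/25).round(3))
E
python3 ln.py w8 256 118 255 263.5
```

```text
mid [561.  195.3  45. ] len 122.0 yaw 9.62
tool xy mm [ 0.2 -0.5] units [ 0.009 -0.019]
```

{"op": "arm_command", "data": {
  "targets": [
    [0,0,0,0,0,0.8,0.45],
    [0,0,0,0,0,1,0.45],
    [0,0,0,0,0,1,0.45],
    [0,0,0,0,0,1,0.45],
    [0,0,0,0,0,0.5,0.45],
    [0,0,0,0,0,0.2,0.45],
    [0,0,0,0,0,0,0.45],
    [0,0,0,0,0,0,0],
    [0,0,0,0,0,0,0],
    [0,0,0,0,0,0,0],
    [0,0,0,0,0,0,0]
  ],
  "force": 45
}}

```text
clock: 15.3
eef_pos: [563.4, 194.1, 24.6]
orientation: [0.001, -0.087, 0.996, -0.001]
wrist_force: [1.4, -6.5, 3.7]
opening: 14.3
```

{"op": "arm_command", "data": {
  "targets": [
    [0,0,0,0,0,-0.3,0],
    [0,0,0,0,0,-0.6,0],
    [0,0,0,0,0,-1,0],
    [0,0,0,0,0,-1,0],
    [0,0,0,0,0,-1,0],
    [0,0,0,0,0,0,0]
  ]
}}

```text
clock: 15.9
eef_pos: [563.9, 196.0, 125.9]
orientation: [0.003, -0.088, 0.996, 0.001]
wrist_force: [0.4, -0.6, -0.6]
opening: 14.2
```

```bash
python3 look.py w9
```

```text
[[-0.985, -0.175, 0.007, 563.854], [-0.175, 0.985, 0.003, 196.032], [-0.007, 0.001, -1.0, 125.879]] 14.210846475558485 15.9 F [ 0.4 -0.6 -0.6] q6 0.16
```

View pics/w9.png

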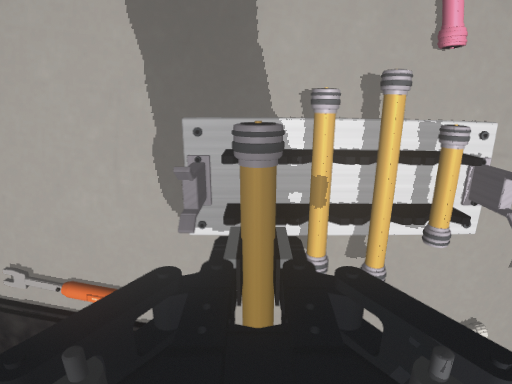

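{"op": "arm_command", "data": {
  "targets": [
    [0,0,0.107,0,0,0,0],
    [0,0,0,0.05,-0.5,0,0],
    [0,0,0,0.1,-0.95,0,0],
    [0,0,0,0.1,-0.95,0,0],
    [0,0,0,0.1,-0.95,0,0],
    [0,0,0,0.1,-0.95,0,0],
    [0,0,0,0.1,-0.95,0,0],
    [0,0,0,0.1,-0.95,0,0],
    [0,0,0,0.1,-0.95,0,0],
    [0,0,0,0.1,-0.95,0,0],
    [0,0,0,0.1,-0.95,0,0],
    [0,0,0,0.1,-0.95,0,0]
  ]
}}

```text
clock: 17.15
eef_pos: [552.1, -57.7, 119.8]
orientation: [-0.0, -0.036, 0.999, 0.0]
wrist_force: [-0.1, 0.6, -0.5]
opening: 14.5
```

{"op": "arm_command", "data": {
  "targets": [
    [0,0,0,0.1,-0.95,0,0],
    [0,0,0,0.1,-0.95,0,0],
    [0,0,0,0.1,-0.95,0,0],
    [0,0,0,0.1,-0.95,0,0],
    [0,0,0,0.1,-0.95,0,0],
    [0,0,0,0.1,-0.95,0,0],
    [0,0,0,0.1,-0.95,0,0],
    [0,0,0,0.1,-0.95,0,0],
    [0,0,0,0.05,-0.7,0,0],
    [0,0,0,0,-0.4,0,0],
    [0,0,0,0,0,0,0]
  ]
}}

```text
clock: 18.25
eef_pos: [546.3, -275.5, 119.9]
orientation: [-0.0, -0.034, 0.999, 0.0]
wrist_force: [0.6, -0.5, -0.5]
opening: 14.7
```

```bash
cat > go.py <<'E'
from h import *
import sys
x,y,z,yaw=map(float,sys.argv[1:5])  # yaw of tool y minus 90 (deg)
s=r.get_state();M=T(s);d=M[:3,:3].T@(np.array([x,y,z])-M[:3,3])
cy=np.degrees(np.arctan2(-M[0,1],M[1,1]))
print('pos',M[:3,3].round(1),'yaw',cy.round(2),'units',(d/25).round(3),'az',np.radians(cy-yaw).round(4),'F',np.round(s['wrist_force'],1),'op',round(s['opening'],1),'t',s['clock'])
E
python3 go.py 551.3 -275.6 24.5 3.85; python3 look.py w10
```

```text
pos [ 546.3 -275.5  119.9] yaw 3.88 units [-0.202 -0.02   3.816] az 0.0006 F [ 0.6 -0.5 -0.5] op 14.7 t 18.25
[[-0.998, -0.068, -0.001, 546.283], [-0.068, 0.998, 0.0, -275.471], [0.0, 0.0, -1.0, 119.908]] 14.69292890562363 18.25 F [ 0.6 -0.5 -0.5] q6 -0.53
```

View pics/w10.png

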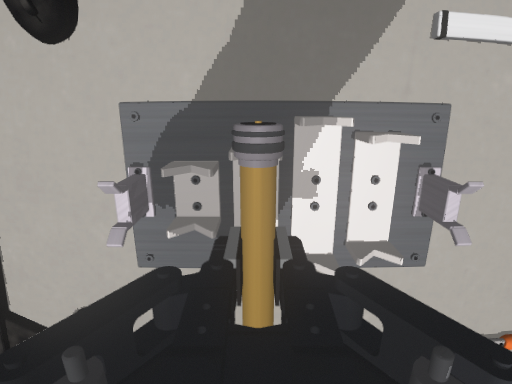

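```bash
python3 - <<'E'
from h import *
import pickle
c=pickle.load(open('w10.pkl','rb'))
for n,a,b in[('100',(196,180),(197,206)),('175',(316.5,180),(314.5,206)),('150',(376,180),(372,206))]:
    A=toz(c,*a,12);B=toz(c,*b,12);print(n,((A+B)/2).round(1),np.linalg.norm(A-B).round(1))
E
```

```text
100 [ 552.9 -327.4   12. ] 23.7
175 [ 545.9 -223.5   12. ] 23.7
150 [ 542.4 -171.5   12. ] 23.9
```

{"op": "arm_command", "data": {
  "targets": [
    [0,0,0,-0.1,0,0.6,0],
    [0,0,0,-0.1,0,0.9,0],
    [0,0,0,0,0,0.9,0],
    [0,0,0,0,0,0.6,0],
    [0,0,0,0,0,0.3,0],
    [0,0,0,0,0,0,0]
  ]
}}

```text
clock: 18.9
eef_pos: [551.1, -273.5, 36.6]
orientation: [-0.001, -0.034, 0.999, 0.0]
wrist_force: [0.2, -0.4, -0.3]
opening: 14.6
```

```bash
python3 go.py 551.3 -275.6 24.5 3.85
```

```text
pos [ 551.1 -273.5   36.6] yaw 3.94 units [-0.003 -0.086  0.483] az 0.0016 F [ 0.2 -0.4 -0.3] op 14.6 t 18.9
```

{"op": "arm_command", "data": {
  "targets": [
    [0,0,0,0,-0.08,0.2,0],
    [0,0,0,0,0,0.15,0],
    [0,0,0,0,0,0.1,0],
    [0,0,0,0,0,0,0],
    [0,0,0,0,0,0,0]
  ]
}}

```text
clock: 19.4
eef_pos: [551.8, -276.3, 26.7]
orientation: [0.0, -0.034, 0.999, -0.0]
wrist_force: [0.4, -0.4, -0.8]
opening: 14.4
```

```bash
python3 go.py 551.3 -275.6 24.5 3.85
```

```text
pos [ 551.8 -276.3   26.7] yaw 3.9 units [0.017 0.027 0.089] az 0.0009 F [ 0.4 -0.4 -0.8] op 14.4 t 19.4
```

{"op": "arm_command", "data": {
  "targets": [
    [0,0,0,0,0,0.08,0],
    [0,0,0,0,0,0,0]
  ]
}}

```text
clock: 19.6
eef_pos: [552.0, -276.6, 25.0]
orientation: [0.0, -0.034, 0.999, -0.0]
wrist_force: [1.2, -1.9, 0.6]
opening: 14.4
```

{"op": "arm_command", "data": {
  "targets": [
    [0,0,0,0,0,0,0.22],
    [0,0,0,0,0,0,0.3],
    [0,0,0,0,0,0,0.45],
    [0,0,0,0,0,0,0.45],
    [0,0,0,0,0,-0.6,0.45],
    [0,0,0,0,0,-1,0.45],
    [0,0,0,0,0,-1,0.45],
    [0,0,0,0,0,-1,0.45],
    [0,0,0,0,0,-0.8,0.45],
    [0,0,0,0,0,0,0.45]
  ]
}}

```text
clock: 20.6
eef_pos: [553.0, -276.8, 139.1]
orientation: [0.003, -0.034, 0.999, -0.001]
wrist_force: [0.0, -0.1, 0.2]
opening: 38.7
```

```bash
python3 look.py w11;python3 go.py 548 246.5 136 9.9
```

```text
[[-0.998, -0.068, 0.005, 553.009], [-0.068, 0.998, -0.003, -276.807], [-0.005, -0.003, -1.0, 139.102]] 38.66113983903648 20.6 F [ 0.  -0.1  0.2] q6 -0.53
pos [ 552.5 -276.6  137. ] yaw 3.91 units [-1.2460e+00  2.0886e+01  4.0000e-03] az -0.1046 F [-0.1  1.1  0.3] op 38.3 t 20.65
```

View pics/w11.png

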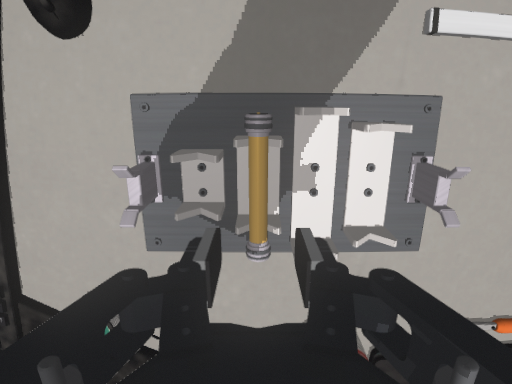

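{"op": "arm_command", "data": {
  "targets": [
    [0,0,0,-0.06,0.5,0,0.45],
    [0,0,0,-0.06,0.95,0,0.45],
    [0,0,0,-0.06,0.95,0,0.45],
    [0,0,0,-0.06,0.95,0,0.45],
    [0,0,0,-0.06,0.95,0,0.45],
    [0,0,0,-0.06,0.95,0,0.45],
    [0,0,0,-0.06,0.95,0,0.45],
    [0,0,0,-0.06,0.95,0,0.45],
    [0,0,0,-0.06,0.95,0,0.45],
    [0,0,0,-0.06,0.95,0,0.45],
    [0,0,0,-0.06,0.95,0,0.45],
    [0,0,0,-0.06,0.95,0,0.45]
  ]
}}

```text
clock: 21.85
eef_pos: [550.0, -0.1, 133.3]
orientation: [-0.001, -0.034, 0.999, 0.0]
wrist_force: [0.4, 0.0, 0.5]
opening: 38.3
```

{"op": "arm_command", "data": {
  "targets": [
    [0,0,0,-0.06,0.95,0,0.45],
    [0,0,0,-0.06,0.95,0,0.45],
    [0,0,0,-0.06,0.95,0,0.45],
    [0,0,0,-0.06,0.95,0,0.45],
    [0,0,0,-0.06,0.95,0,0.45],
    [0,0,0,-0.06,0.95,0,0.45],
    [0,0,0,-0.06,0.95,0,0.45],
    [0,0,0,-0.06,0.95,0,0.45],
    [0,0,0,-0.06,0.95,0,0.45],
    [0,0,0,0,0.8,0,0.45],
    [0,0,-0.105,0,0.5,0,0.45],
    [0,0,0,0,0,0,0.45]
  ]
}}

```text
clock: 23.05
eef_pos: [546.4, 246.4, 133.2]
orientation: [-0.001, -0.088, 0.996, -0.0]
wrist_force: [0.8, -0.5, 0.5]
opening: 37.9
```

```bash
python3 look.py w12;python3 go.py 548 246 24.5 9.9
```

```text
[[-0.984, -0.176, -0.002, 546.352], [-0.176, 0.984, -0.001, 246.418], [0.002, -0.0, -1.0, 133.173]] 37.93468357115211 23.05 F [ 0.8 -0.5  0.5] q6 0.25
pos [546.6 245.5 133.4] yaw 9.91 units [-0.067  0.014  4.357] az 0.0002 F [ 0.5  0.1 -0.4] op 38.8 t 23.1
```

View pics/w12.png

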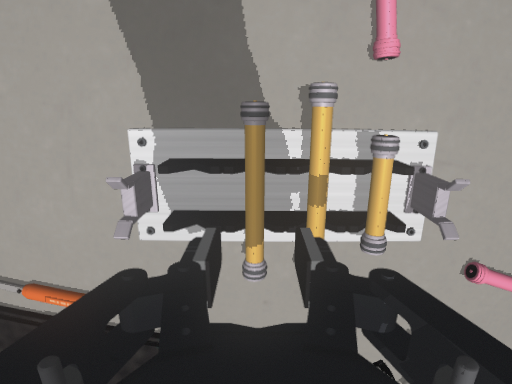

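```bash
python3 ln.py w12 255 101 255 279
```

```text
mid [546.5 245.6  45. ] len 148.2 yaw 10.04
tool xy mm [-0.2 -0.9] units [-0.008 -0.034]
```

{"op": "arm_command", "data": {
  "targets": [
    [0,0,0,0,-0.06,0.7,0.45],
    [0,0,0,0,0,1,0.45],
    [0,0,0,0,0,1,0.45],
    [0,0,0,0,0,1,0.45],
    [0,0,0,0,0,0.45,0.45],
    [0,0,0,0,0,0.2,0.45],
    [0,0,0,0,0,0,0.45],
    [0,0,0,0,0,0,0],
    [0,0,0,0,0,0,0],
    [0,0,0,0,0,0,0],
    [0,0,0,0,0,0,0]
  ],
  "force": 45
}}

```text
clock: 24.2
eef_pos: [548.7, 244.0, 27.2]
orientation: [0.001, -0.087, 0.996, 0.001]
wrist_force: [-1.7, 2.8, 6.5]
opening: 14.1
```

{"op": "arm_command", "data": {
  "targets": [
    [0,0,0,0,0,-0.3,0],
    [0,0,0,0,0,-0.6,0],
    [0,0,0,0,0,-1,0],
    [0,0,0,0,0,-1,0],
    [0,0,0,0,0,-1,0],
    [0,0,0,0,0,0,0]
  ]
}}

```text
clock: 24.8
eef_pos: [549.5, 243.8, 128.2]
orientation: [0.003, -0.086, 0.996, 0.001]
wrist_force: [-0.1, 0.0, -0.4]
opening: 14.1
```

```bash
python3 go.py 542.9 -172 110 9.9; python3 look.py w13
```

```text
pos [549.5 243.8 128.2] yaw 9.91 units [  3.128 -16.339   0.691] az 0.0003 F [-0.1  0.  -0.4] op 14.1 t 24.8
[[-0.985, -0.172, 0.006, 549.51], [-0.172, 0.985, 0.002, 243.798], [-0.006, 0.001, -1.0, 128.231]] 14.081830977490638 24.8 F [-0.1  0.  -0.4] q6 0.24
```

View pics/w13.png

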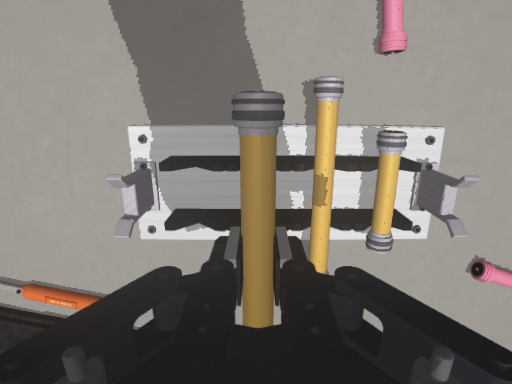

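{"op": "arm_command", "data": {
  "targets": [
    [0,0,0.106,0,0,0,0],
    [0,0,0,0.05,-0.5,0,0],
    [0,0,0,0.07,-0.95,0,0],
    [0,0,0,0.07,-0.95,0,0],
    [0,0,0,0.07,-0.95,0,0],
    [0,0,0,0.07,-0.95,0,0],
    [0,0,0,0.07,-0.95,0,0],
    [0,0,0,0.07,-0.95,0,0],
    [0,0,0,0.07,-0.95,0,0],
    [0,0,0,0.07,-0.95,0,0],
    [0,0,0,0.07,-0.95,0,0],
    [0,0,0,0.07,-0.95,0,0]
  ]
}}

```text
clock: 26.05
eef_pos: [545.1, -9.2, 122.5]
orientation: [-0.001, -0.035, 0.999, -0.0]
wrist_force: [1.0, -1.0, -0.3]
opening: 14.0
```

{"op": "arm_command", "data": {
  "targets": [
    [0,0,0,0.07,-0.95,0,0],
    [0,0,0,0.07,-0.95,0,0],
    [0,0,0,0.07,-0.95,0,0],
    [0,0,0,0.07,-0.95,0,0],
    [0,0,0,0.07,-0.95,0,0],
    [0,0,0,0.07,-0.95,0,0],
    [0,0,0,0,-0.6,0,0],
    [0,0,0,0,-0.28,0,0],
    [0,0,0,0,0,0,0],
    [0,0,0,0,0,0,0]
  ]
}}

```text
clock: 27.05
eef_pos: [546.5, -171.7, 123.1]
orientation: [-0.0, -0.034, 0.999, 0.0]
wrist_force: [-0.8, -0.1, -1.0]
opening: 14.2
```

```bash
python3 go.py 544.2 -171.8 26 3.85; python3 look.py w14
```

```text
pos [ 546.5 -171.7  123.1] yaw 3.89 units [9.100e-02 1.000e-03 3.885e+00] az 0.0008 F [-0.8 -0.1 -1. ] op 14.2 t 27.05
[[-0.998, -0.068, -0.0, 546.518], [-0.068, 0.998, 0.0, -171.715], [0.0, 0.0, -1.0, 123.121]] 14.237802339311962 27.05 F [-0.8 -0.1 -1. ] q6 -0.37
```

View pics/w14.png

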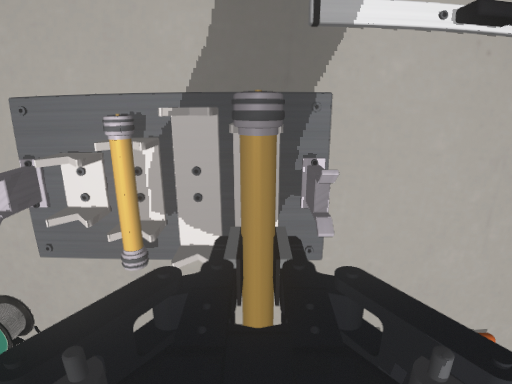

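{"op": "arm_command", "data": {
  "targets": [
    [0,0,0,0.1,0,0.6,0],
    [0,0,0,0,0,0.9,0],
    [0,0,0,0,0,0.9,0],
    [0,0,0,0,0,0.6,0],
    [0,0,0,0,0,0.4,0],
    [0,0,0,0,0,0,0],
    [0,0,0,0,0,0,0]
  ]
}}

```text
clock: 27.8
eef_pos: [544.5, -172.3, 39.0]
orientation: [0.0, -0.034, 0.999, -0.0]
wrist_force: [-1.0, 0.0, 0.4]
opening: 14.5
```

```bash
python3 go.py 544.2 -171.8 27 3.85
```

```text
pos [ 544.5 -172.3   39. ] yaw 3.87 units [0.01  0.022 0.479] az 0.0003 F [-1.   0.   0.4] op 14.5 t 27.8
```

{"op": "arm_command", "data": {
  "targets": [
    [0,0,0,0,0,0.2,0],
    [0,0,0,0,0,0.15,0],
    [0,0,0,0,0,0.08,0],
    [0,0,0,0,0,0.04,0],
    [0,0,0,0,0,0,0],
    [0,0,0,0,0,0,0]
  ]
}}

```text
clock: 28.4
eef_pos: [544.5, -173.0, 27.3]
orientation: [0.001, -0.033, 0.999, -0.001]
wrist_force: [-0.6, -4.4, 4.7]
opening: 14.6
```

Contact was felt at seat height, so release, lift and check.

{"op": "arm_command", "data": {
  "targets": [
    [0,0,0,0,0,0,0.22],
    [0,0,0,0,0,0,0.3],
    [0,0,0,0,0,0,0.45],
    [0,0,0,0,0,0,0.45],
    [0,0,0,0,0,-0.6,0.45],
    [0,0,0,0,0,-1,0.45],
    [0,0,0,0,0,-1,0.45],
    [0,0,0,0,0,-1,0.45],
    [0,0,0,0,0,-0.8,0.45],
    [0,0,0,0,0,0,0.45]
  ]
}}

```text
clock: 29.4
eef_pos: [545.5, -172.8, 140.9]
orientation: [0.003, -0.034, 0.999, -0.001]
wrist_force: [0.4, -0.3, 0.4]
opening: 38.3
```

```bash
python3 look.py w15;python3 go.py 537 296 135 9.9
```

```text
[[-0.998, -0.067, 0.005, 545.495], [-0.067, 0.998, -0.002, -172.765], [-0.005, -0.002, -1.0, 140.868]] 38.26164102511405 29.4 F [ 0.4 -0.3  0.4] q6 -0.37
pos [ 545.  -172.6  138.8] yaw 3.85 units [-0.941 18.724  0.133] az -0.1055 F [-0.2 -0.  -0.8] op 38.1 t 29.45
```

View pics/w15.png

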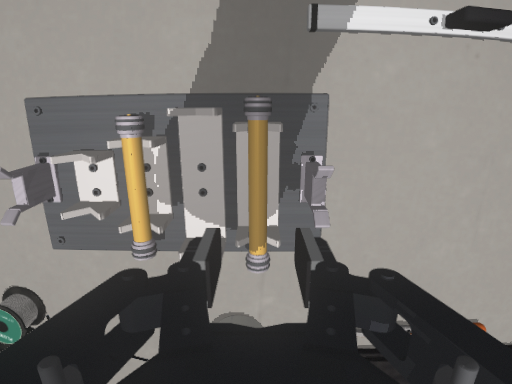

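{"op": "arm_command", "data": {
  "targets": [
    [0,0,0,-0.05,0.5,0,0.45],
    [0,0,0,-0.05,0.95,0,0.45],
    [0,0,0,-0.05,0.95,0,0.45],
    [0,0,0,-0.05,0.95,0,0.45],
    [0,0,0,-0.05,0.95,0,0.45],
    [0,0,0,-0.05,0.95,0,0.45],
    [0,0,0,-0.05,0.95,0,0.45],
    [0,0,0,-0.05,0.95,0,0.45],
    [0,0,0,-0.05,0.95,0,0.45],
    [0,0,0,-0.05,0.95,0,0.45],
    [0,0,0,-0.05,0.95,0,0.45],
    [0,0,0,-0.05,0.95,0,0.45]
  ]
}}

```text
clock: 30.65
eef_pos: [539.6, 103.4, 135.4]
orientation: [-0.001, -0.034, 0.999, -0.0]
wrist_force: [0.2, 0.1, 0.3]
opening: 38.2
```

{"op": "arm_command", "data": {
  "targets": [
    [0,0,0,-0.05,0.95,0,0.45],
    [0,0,0,-0.05,0.95,0,0.45],
    [0,0,0,-0.05,0.95,0,0.45],
    [0,0,0,-0.05,0.95,0,0.45],
    [0,0,0,-0.05,0.95,0,0.45],
    [0,0,0,-0.05,0.95,0,0.45],
    [0,0,0,-0.05,0.95,0,0.45],
    [0,0,-0.105,0,0.6,0,0.45],
    [0,0,0,0,0,0,0.45],
    [0,0,0,0,0,0,0.45]
  ]
}}

```text
clock: 31.65
eef_pos: [536.4, 283.3, 135.5]
orientation: [-0.001, -0.085, 0.996, -0.0]
wrist_force: [0.5, 0.4, 0.3]
opening: 38.6
```

```bash
python3 look.py w16;python3 go.py 537 296 27 9.9
```

```text
[[-0.985, -0.17, -0.002, 536.368], [-0.17, 0.985, -0.001, 283.34], [0.002, -0.001, -1.0, 135.517]] 38.640141883276904 31.65 F [0.5 0.4 0.3] q6 0.31
pos [536.6 282.9 135.8] yaw 9.76 units [-0.109  0.517  4.352] az -0.0024 F [-0.2 -0.8  0.7] op 38.4 t 31.7
```

View pics/w16.png

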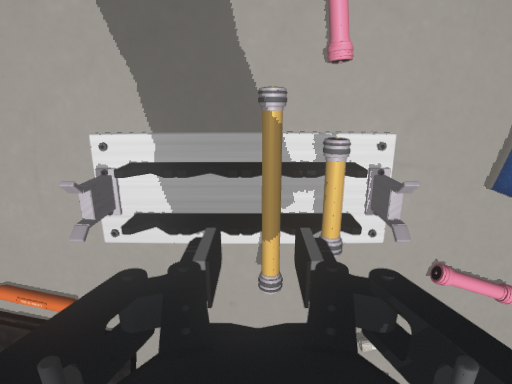

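```bash
python3 ln.py w16 272.5 87 270 291; python3 ln.py w16 337 138 332 254
```

```text
mid [536.  295.8  45. ] len 172.3 yaw 9.75
tool xy mm [-1.9 12.4] units [-0.078  0.496]
mid [528.  347.2  45. ] len 97.8 yaw 10.55
tool xy mm [-2.7 64.4] units [-0.11   2.576]
```

{"op": "arm_command", "data": {
  "targets": [
    [0,0,0,-0.05,0.44,0,0.45],
    [0,0,0,0,0,0.8,0.45],
    [0,0,0,0,0,1,0.45],
    [0,0,0,0,0,1,0.45],
    [0,0,0,0,0,0.9,0.45],
    [0,0,0,0,0,0.45,0.45],
    [0,0,0,0,0,0.2,0.45],
    [0,0,0,0,0,0,0.45],
    [0,0,0,0,0,0,0],
    [0,0,0,0,0,0,0],
    [0,0,0,0,0,0,0],
    [0,0,0,0,0,0,0]
  ],
  "force": 45
}}

```text
clock: 32.9
eef_pos: [537.3, 294.8, 29.2]
orientation: [0.001, -0.086, 0.996, 0.001]
wrist_force: [-0.8, 1.4, 6.7]
opening: 14.4
```

{"op": "arm_command", "data": {
  "targets": [
    [0,0,0,0,0,-0.3,0],
    [0,0,0,0,0,-0.6,0],
    [0,0,0,0,0,-1,0],
    [0,0,0,0,0,-1,0],
    [0,0,0,0,0,-1,0],
    [0,0,0.104,0,0,0,0],
    [0,0,0,0,0,0,0]
  ]
}}

```text
clock: 33.6
eef_pos: [537.1, 294.3, 127.1]
orientation: [0.001, -0.033, 0.999, 0.0]
wrist_force: [0.2, -1.0, -1.6]
opening: 14.5
```

```bash
python3 go.py 548 -223.7 120 3.85; python3 look.py w17
```

```text
pos [537.1 294.3 127.1] yaw 3.8 units [  0.939 -20.705   0.268] az -0.0008 F [ 0.2 -1.  -1.6] op 14.5 t 33.6
[[-0.998, -0.066, 0.002, 537.06], [-0.066, 0.998, 0.001, 294.326], [-0.002, 0.001, -1.0, 127.11]] 14.545044508928402 33.6 F [ 0.2 -1.  -1.6] q6 0.44
```

View pics/w17.png

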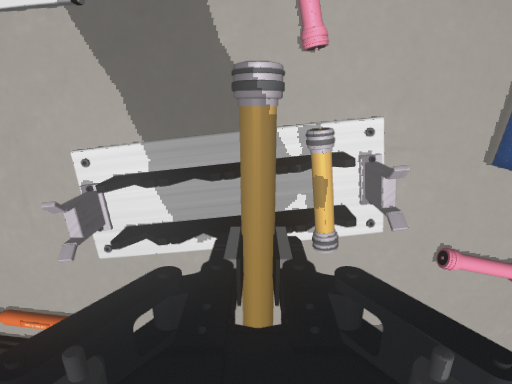

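{"op": "arm_command", "data": {
  "targets": [
    [0,0,0,0,-0.5,0,0],
    [0,0,0,0.05,-0.95,0,0],
    [0,0,0,0.05,-0.95,0,0],
    [0,0,0,0.05,-0.95,0,0],
    [0,0,0,0.05,-0.95,0,0],
    [0,0,0,0.05,-0.95,0,0],
    [0,0,0,0.05,-0.95,0,0],
    [0,0,0,0.05,-0.95,0,0],
    [0,0,0,0.05,-0.95,0,0],
    [0,0,0,0.05,-0.95,0,0],
    [0,0,0,0.05,-0.95,0,0],
    [0,0,0,0.05,-0.95,0,0]
  ]
}}

```text
clock: 34.85
eef_pos: [540.7, 18.4, 124.7]
orientation: [-0.001, -0.035, 0.999, -0.0]
wrist_force: [0.3, 0.1, -1.2]
opening: 14.3
```

{"op": "arm_command", "data": {
  "targets": [
    [0,0,0,0.05,-0.95,0,0],
    [0,0,0,0.05,-0.95,0,0],
    [0,0,0,0.05,-0.95,0,0],
    [0,0,0,0.05,-0.95,0,0],
    [0,0,0,0.05,-0.95,0,0],
    [0,0,0,0.05,-0.95,0,0],
    [0,0,0,0.05,-0.95,0,0],
    [0,0,0,0.05,-0.95,0,0],
    [0,0,0,0.05,-0.95,0,0],
    [0,0,0,0,-0.7,0,0],
    [0,0,0,0,-0.5,0,0],
    [0,0,0,0,0,0,0]
  ]
}}

```text
clock: 36.05
eef_pos: [546.6, -225.0, 124.9]
orientation: [-0.0, -0.034, 0.999, 0.0]
wrist_force: [-0.2, 0.5, -1.7]
opening: 14.1
```

```bash
python3 look.py w18; python3 go.py 546.7 -223.8 29 3.85
```

```text
[[-0.998, -0.067, -0.001, 546.614], [-0.067, 0.998, 0.0, -225.029], [0.001, 0.0, -1.0, 124.869]] 14.11556713867152 36.05 F [-0.2  0.5 -1.7] q6 -0.46
pos [ 546.7 -224.1  125. ] yaw 3.88 units [-3.000e-03  9.000e-03  3.839e+00] az 0.0005 F [ 0.8  1.4 -1. ] op 14.3 t 36.1
```

View pics/w18.png

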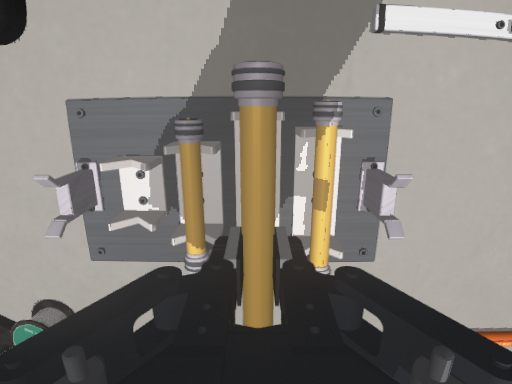

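{"op": "arm_command", "data": {
  "targets": [
    [0,0,0,0,0,0.6,0],
    [0,0,0,0,0,0.9,0],
    [0,0,0,0,0,0.9,0],
    [0,0,0,0,0,0.6,0],
    [0,0,0,0,0,0.4,0],
    [0,0,0,0,0,0,0],
    [0,0,0,0,0,0,0]
  ]
}}

```text
clock: 36.8
eef_pos: [547.2, -223.7, 40.9]
orientation: [0.0, -0.034, 0.999, -0.0]
wrist_force: [0.8, -0.7, -1.7]
opening: 14.3
```

```bash
python3 go.py 546.7 -223.8 29 3.85
```

```text
pos [ 547.2 -223.7   40.9] yaw 3.92 units [ 0.021 -0.003  0.474] az 0.0013 F [ 0.8 -0.7 -1.7] op 14.3 t 36.8
```

{"op": "arm_command", "data": {
  "targets": [
    [0,0,0,0,0,0.2,0],
    [0,0,0,0,0,0.15,0],
    [0,0,0,0,0,0.08,0],
    [0,0,0,0,0,0.04,0],
    [0,0,0,0,0,0,0],
    [0,0,0,0,0,0,0]
  ]
}}

```text
clock: 37.4
eef_pos: [547.4, -224.6, 29.5]
orientation: [0.001, -0.034, 0.999, -0.001]
wrist_force: [-1.4, -3.6, 6.5]
opening: 14.4
```

{"op": "arm_command", "data": {
  "targets": [
    [0,0,0,0,0,0,0.22],
    [0,0,0,0,0,0,0.3],
    [0,0,0,0,0,0,0.42],
    [0,0,0,0,0,0,0.42],
    [0,0,0,0,0,-0.6,0.42],
    [0,0,0,0,0,-1,0.42],
    [0,0,0,0,0,-1,0.42],
    [0,0,0,0,0,-1,0.42],
    [0,0,0,0,0,-0.8,0.42],
    [0,0,0,0,0,0,0.42]
  ]
}}

```text
clock: 38.4
eef_pos: [548.3, -224.3, 143.0]
orientation: [0.003, -0.034, 0.999, -0.001]
wrist_force: [0.6, -0.3, -0.7]
opening: 35.7
```

```bash
python3 look.py w19;python3 go.py 528 346 135 9.9
```

```text
[[-0.998, -0.068, 0.005, 548.267], [-0.068, 0.998, -0.002, -224.288], [-0.005, -0.002, -1.0, 142.95]] 35.748542622149564 38.4 F [ 0.6 -0.3 -0.7] q6 -0.46
pos [ 547.7 -224.   140.8] yaw 3.91 units [-0.768 22.803  0.202] az -0.1045 F [ 0.1  0.4 -0.7] op 36.1 t 38.45
```

View pics/w19.png

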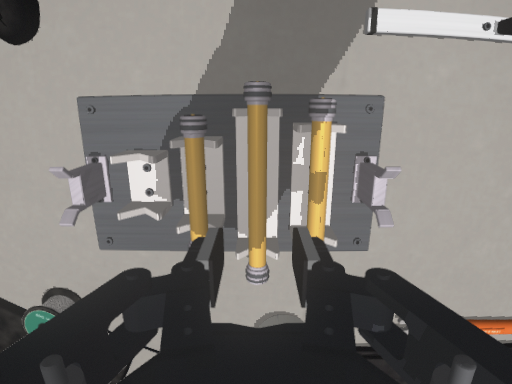

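{"op": "arm_command", "data": {
  "targets": [
    [0,0,0,0,0.8,0,0.45],
    [0,0,0,-0.04,1,0,0.45],
    [0,0,0,-0.04,1,0,0.45],
    [0,0,0,-0.04,1,0,0.45],
    [0,0,0,-0.04,1,0,0.45],
    [0,0,0,-0.04,1,0,0.45],
    [0,0,0,-0.04,1,0,0.45],
    [0,0,0,-0.04,1,0,0.45],
    [0,0,0,-0.04,1,0,0.45],
    [0,0,0,-0.04,1,0,0.45],
    [0,0,0,-0.04,1,0,0.45],
    [0,0,0,-0.04,1,0,0.45]
  ]
}}

```text
clock: 39.65
eef_pos: [537.2, 72.3, 137.7]
orientation: [-0.001, -0.034, 0.999, -0.0]
wrist_force: [0.3, -0.8, -1.1]
opening: 38.4
```

{"op": "arm_command", "data": {
  "targets": [
    [0,0,0,-0.04,1,0,0.45],
    [0,0,0,-0.04,1,0,0.45],
    [0,0,0,-0.04,1,0,0.45],
    [0,0,0,-0.04,1,0,0.45],
    [0,0,0,-0.04,1,0,0.45],
    [0,0,0,-0.04,1,0,0.45],
    [0,0,0,-0.04,1,0,0.45],
    [0,0,0,-0.04,1,0,0.45],
    [0,0,0,-0.04,1,0,0.45],
    [0,0,0,0,1,0,0.45],
    [0,0,0,0,0.6,0,0.45],
    [0,0,-0.104,0,0.4,0,0.45]
  ]
}}

```text
clock: 40.85
eef_pos: [527.5, 347.1, 137.6]
orientation: [-0.001, -0.087, 0.996, -0.0]
wrist_force: [-0.1, -0.2, -0.3]
opening: 38.5
```

{"op": "arm_command", "data": {
  "targets": [
    [0,0,0,0,0,0,0.45],
    [0,0,0,0,0,0,0.45]
  ]
}}

```text
clock: 41.05
eef_pos: [527.9, 345.8, 138.1]
orientation: [-0.0, -0.085, 0.996, -0.0]
wrist_force: [0.9, 0.5, -0.2]
opening: 38.2
```

```bash
python3 look.py w20;python3 go.py 528 346 29 9.9
```

```text
[[-0.986, -0.169, -0.001, 527.892], [-0.169, 0.986, -0.001, 345.802], [0.001, -0.001, -1.0, 138.116]] 38.22872281553081 41.05 F [ 0.9  0.5 -0.2] q6 0.41
pos [528.  345.6 138.3] yaw 9.71 units [-0.005  0.018  4.372] az -0.0033 F [-0.5 -0.1  0.1] op 38.3 t 41.1
```

View pics/w20.png

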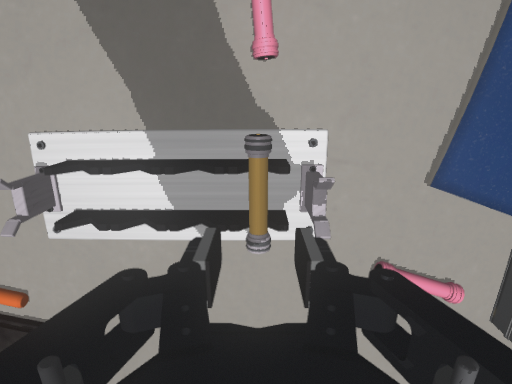

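```bash
python3 ln.py w20 258 135 258.5 251.5
```

```text
mid [528.7 347.7  45. ] len 98.4 yaw 10.0
tool xy mm [-1.2  1.8] units [-0.047  0.072]
```

{"op": "arm_command", "data": {
  "targets": [
    [0,0,0,0,-0.02,0.8,0.45],
    [0,0,0,0,0,1,0.45],
    [0,0,0,0,0,1,0.45],
    [0,0,0,0,0,0.9,0.45],
    [0,0,0,0,0,0.45,0.45],
    [0,0,0,0,0,0.2,0.45],
    [0,0,0,0,0,0,0.45],
    [0,0,0,0,0,0,0],
    [0,0,0,0,0,0,0],
    [0,0,0,0,0,0,0],
    [0,0,0,0,0,0,0]
  ],
  "force": 45
}}

```text
clock: 42.2
eef_pos: [528.7, 346.2, 31.2]
orientation: [0.001, -0.086, 0.996, 0.0]
wrist_force: [-0.5, -0.4, 6.5]
opening: 14.1
```

{"op": "arm_command", "data": {
  "targets": [
    [0,0,0,0,0,-0.3,0],
    [0,0,0,0,0,-0.6,0],
    [0,0,0,0,0,-1,0],
    [0,0,0,0,0,-1,0],
    [0,0,0,0,0,-1,0],
    [0,0,0.104,0,0,0,0],
    [0,0,0,0,0,0,0]
  ]
}}

```text
clock: 42.9
eef_pos: [528.6, 346.1, 129.3]
orientation: [0.001, -0.033, 0.999, 0.001]
wrist_force: [-0.0, 0.7, -1.8]
opening: 14.2
```

```bash
python3 go.py 553 -327.3 122 3.85; python3 look.py w21
```

```text
pos [528.6 346.1 129.3] yaw 3.82 units [  0.818 -26.942   0.258] az -0.0006 F [-0.   0.7 -1.8] op 14.2 t 42.9
[[-0.998, -0.067, 0.002, 528.551], [-0.067, 0.998, 0.001, 346.099], [-0.002, 0.001, -1.0, 129.259]] 14.247539995118322 42.9 F [-0.   0.7 -1.8] q6 0.51
```

View pics/w21.png

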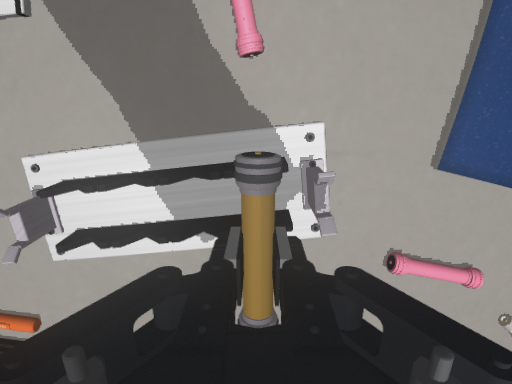

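{"op": "arm_command", "data": {
  "targets": [
    [0,0,0,0,-0.7,0,0],
    [0,0,0,0.03,-1,0,0],
    [0,0,0,0.03,-1,0,0],
    [0,0,0,0.03,-1,0,0],
    [0,0,0,0.03,-1,0,0],
    [0,0,0,0.03,-1,0,0],
    [0,0,0,0.03,-1,0,0],
    [0,0,0,0.03,-1,0,0],
    [0,0,0,0.03,-1,0,0],
    [0,0,0,0.03,-1,0,0],
    [0,0,0,0.03,-1,0,0],
    [0,0,0,0.03,-1,0,0]
  ]
}}

```text
clock: 44.15
eef_pos: [539.1, 51.6, 126.9]
orientation: [-0.001, -0.035, 0.999, -0.0]
wrist_force: [0.4, -0.1, -0.2]
opening: 14.6
```

{"op": "arm_command", "data": {
  "targets": [
    [0,0,0,0.03,-1,0,0],
    [0,0,0,0.03,-1,0,0],
    [0,0,0,0.03,-1,0,0],
    [0,0,0,0.03,-1,0,0],
    [0,0,0,0.03,-1,0,0],
    [0,0,0,0.03,-1,0,0],
    [0,0,0,0.03,-1,0,0],
    [0,0,0,0.03,-1,0,0],
    [0,0,0,0.03,-1,0,0],
    [0,0,0,0.03,-1,0,0],
    [0,0,0,0.03,-1,0,0],
    [0,0,0,0.03,-1,0,0]
  ]
}}

```text
clock: 45.35
eef_pos: [550.2, -248.0, 126.8]
orientation: [-0.001, -0.035, 0.999, 0.0]
wrist_force: [0.5, 1.0, -0.3]
opening: 14.1
```

{"op": "arm_command", "data": {
  "targets": [
    [0,0,0,0,-1,0,0],
    [0,0,0,0,-1,0,0],
    [0,0,0,0,-0.8,0,0],
    [0,0,0,0,-0.44,0,0],
    [0,0,0,0,0,0,0],
    [0,0,0,0,0,0,0]
  ]
}}

```text
clock: 45.95
eef_pos: [556.4, -326.9, 127.0]
orientation: [-0.0, -0.034, 0.999, 0.0]
wrist_force: [-0.8, 0.0, -0.4]
opening: 14.0
```

```bash
python3 look.py w22; python3 go.py 552.6 -327.3 31 3.85
```

```text
[[-0.998, -0.069, -0.001, 556.42], [-0.069, 0.998, 0.001, -326.928], [0.001, 0.001, -1.0, 127.048]] 13.960652394450872 45.95 F [-0.8  0.  -0.4] q6 -0.6
pos [ 556.6 -326.6  127.2] yaw 3.95 units [ 0.158 -0.018  3.847] az 0.0018 F [-0.5  1.1  0.2] op 14.1 t 46.0
```

View pics/w22.png

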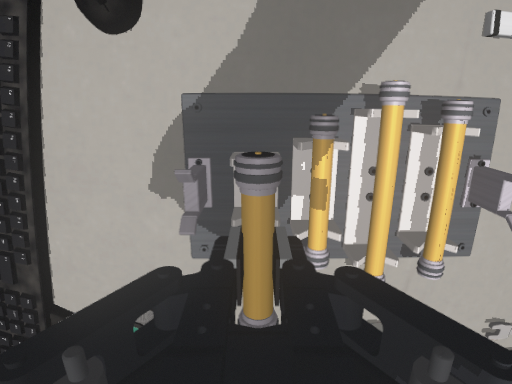

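{"op": "arm_command", "data": {
  "targets": [
    [0,0,0,0.16,-0.02,0.6,0],
    [0,0,0,0,0,0.9,0],
    [0,0,0,0,0,0.9,0],
    [0,0,0,0,0,0.6,0],
    [0,0,0,0,0,0.4,0],
    [0,0,0,0,0,0,0],
    [0,0,0,0,0,0,0]
  ]
}}

```text
clock: 46.7
eef_pos: [553.2, -328.1, 43.1]
orientation: [0.0, -0.034, 0.999, -0.0]
wrist_force: [0.0, -0.5, 0.1]
opening: 14.3
```

```bash
python3 go.py 552.6 -327.3 31 3.85
```

```text
pos [ 553.2 -328.1   43.1] yaw 3.93 units [0.022 0.034 0.483] az 0.0013 F [ 0.  -0.5  0.1] op 14.3 t 46.7
```

{"op": "arm_command", "data": {
  "targets": [
    [0,0,0,0,0.02,0.2,0],
    [0,0,0,0,0,0.15,0],
    [0,0,0,0,0,0.08,0],
    [0,0,0,0,0,0.04,0],
    [0,0,0,0,0,0,0],
    [0,0,0,0,0,0,0]
  ]
}}

```text
clock: 47.3
eef_pos: [553.2, -328.5, 31.6]
orientation: [0.001, -0.034, 0.999, -0.001]
wrist_force: [-0.4, -2.9, 5.6]
opening: 14.0
```

{"op": "arm_command", "data": {
  "targets": [
    [0,0,0,0,0,0,0.22],
    [0,0,0,0,0,0,0.3],
    [0,0,0,0,0,0,0.42],
    [0,0,0,0,0,0,0.42],
    [0,0,0,0,0,-0.6,0.42],
    [0,0,0,0,0,-1,0.42],
    [0,0,0,0,0,-1,0.42],
    [0,0,0,0,0,-1,0.42],
    [0,0,0,0,0,-0.8,0.42],
    [0,0,0,0,0,0,0.42]
  ]
}}

```text
clock: 48.3
eef_pos: [554.1, -328.3, 145.2]
orientation: [0.002, -0.034, 0.999, -0.002]
wrist_force: [-0.1, 0.3, 0.2]
opening: 35.7
```

```bash
python3 look.py w23;python3 go.py 391 1 140 -86.2
```

```text
[[-0.998, -0.068, 0.005, 554.051], [-0.068, 0.998, -0.003, -328.262], [-0.005, -0.003, -1.0, 145.159]] 35.66170301390958 48.3 F [-0.1  0.3  0.2] q6 -0.6
pos [ 553.6 -328.   143. ] yaw 3.91 units [ 5.59  13.574  0.075] az 1.5727 F [-0.1 -0.3 -0.1] op 35.9 t 48.35
```

View pics/w23.png

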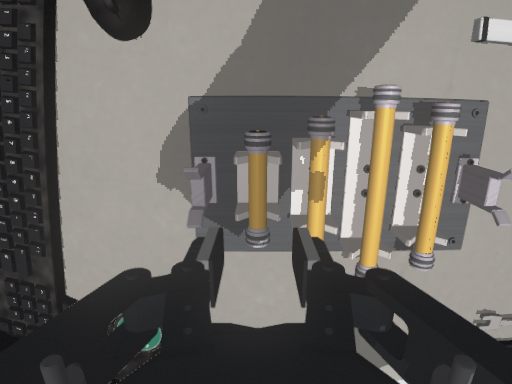

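{"op": "arm_command", "data": {
  "targets": [
    [0,0,0,0.4,0.97,0,0.45],
    [0,0,0,0.4,0.97,0,0.45],
    [0,0,0,0.4,0.97,0,0.45],
    [0,0,0,0.4,0.97,0,0.45],
    [0,0,0,0.4,0.97,0,0.45],
    [0,0,0,0.4,0.97,0,0.45],
    [0,0,0,0.4,0.97,0,0.45],
    [0,0,0,0.4,0.97,0,0.45],
    [0,0,0,0.4,0.97,0,0.45],
    [0,0,0,0.4,0.97,0,0.45],
    [0,0,0,0.4,0.97,0,0.45],
    [0,0,0,0.4,0.97,0,0.45]
  ]
}}

```text
clock: 49.55
eef_pos: [412.2, -44.6, 139.8]
orientation: [-0.001, -0.034, 0.999, 0.0]
wrist_force: [0.3, -0.8, 0.2]
opening: 38.5
```

{"op": "arm_command", "data": {
  "targets": [
    [0,0,0,0.4,0.97,0,0.45],
    [0,0,0.143,0.4,0.97,0,0.45],
    [0,0,0.143,0,0,0,0.45],
    [0,0,0.143,0,0,0,0.45],
    [0,0,0.143,0,0,0,0.45],
    [0,0,0.143,0,0,0,0.45],
    [0,0,0.143,0,0,0,0.45],
    [0,0,0.143,0,0,0,0.45],
    [0,0,0.143,0,0,0,0.45],
    [0,0,0.143,0,0,0,0.45],
    [0,0,0.143,0,0,0,0.45],
    [0,0,0.143,0,0,0,0.45]
  ]
}}

```text
clock: 50.75
eef_pos: [389.5, 1.6, 139.8]
orientation: [-0.0, 0.686, 0.728, -0.0]
wrist_force: [0.5, -0.9, -0.6]
opening: 38.5
```

{"op": "arm_command", "data": {
  "targets": [
    [0,0,0,0,0,0,0.45],
    [0,0,0,0,0,0,0.45]
  ]
}}

```text
clock: 50.95
eef_pos: [389.7, 1.6, 140.1]
orientation: [-0.0, 0.682, 0.731, -0.0]
wrist_force: [-0.1, -0.1, -0.2]
opening: 38.3
```

```bash
python3 look.py w24;python3 go.py 390.7 1 17 -86.2
```

```text
[[-0.07, 0.998, -0.001, 389.724], [0.998, 0.07, 0.0, 1.563], [0.0, -0.001, -1.0, 140.092]] 38.32784862578195 50.95 F [-0.1 -0.1 -0.2] q6 1.5
pos [389.8   1.6 140.2] yaw -85.99 units [-0.026  0.038  4.928] az 0.0037 F [-0.4 -0.4  1.3] op 38.5 t 51.0
```

View pics/w24.png

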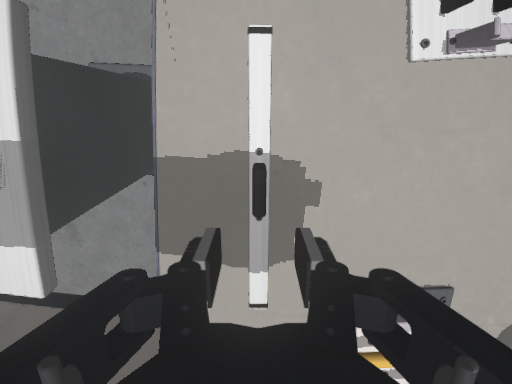

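```bash
python3 - <<'E'
from h import *
import pickle
c=pickle.load(open('w24.pkl','rb'))
A=toz(c,260,26.5,10);B=toz(c,258.5,306,10);d=A-B;print(A,B,(A+B)/2,np.linalg.norm(d),np.degrees(np.arctan2(-d[0],d[1])))
E
```

```text
[381.12115212 137.30568338  10.        ] [ 399.20725586 -134.1189098    10.        ] [390.16420399   1.59338679  10.        ] 272.0265004211133 3.812210903775134
```

{"op": "arm_command", "data": {
  "targets": [
    [0,0,0,0,0.03,0.8,0.45],
    [0,0,0,0,0,1,0.45],
    [0,0,0,0,0,1,0.45],
    [0,0,0,0,0,1,0.45],
    [0,0,0,0,0,0.7,0.45],
    [0,0,0,0,0,0.35,0.45],
    [0,0,0,0,0,0,0.45],
    [0,0,0,0,0,0,0],
    [0,0,0,0,0,0,0],
    [0,0,0,0,0,0,0],
    [0,0,0,0,0,0,0]
  ],
  "force": 60
}}

```text
clock: 52.1
eef_pos: [391.5, 1.6, 20.4]
orientation: [0.001, 0.683, 0.73, 0.001]
wrist_force: [-1.1, -0.1, 6.4]
opening: 11.0
```

{"op": "arm_command", "data": {
  "targets": [
    [0,0,0,0,0,-0.3,0],
    [0,0,0,0,0,-0.6,0],
    [0,0,0,0,0,-1,0],
    [0,0,0,0,0,-1,0],
    [0,0,0,0,0,-1,0],
    [0,0,0,0,0,-1,0],
    [0,0,0,0,0,-0.5,0],
    [0,0,0,0,0,0,0]
  ]
}}

```text
clock: 52.9
eef_pos: [391.5, 1.6, 155.8]
orientation: [0.001, 0.683, 0.73, 0.001]
wrist_force: [0.2, -0.1, -2.2]
opening: 10.8
```

```bash
python3 look.py w25;python3 go.py 547.2 -249.5 150 -86.15
```

```text
[[-0.066, 0.998, 0.002, 391.491], [0.998, 0.066, 0.0, 1.59], [-0.0, 0.002, -1.0, 155.775]] 10.799012688781534 52.9 F [ 0.2 -0.1 -2.2] q6 1.51
pos [391.    1.6 154.3] yaw -86.22 units [-10.434   5.571   0.178] az -0.0012 F [-0.5 -0.6 -2.8] op 10.7 t 52.95
```

View pics/w25.png

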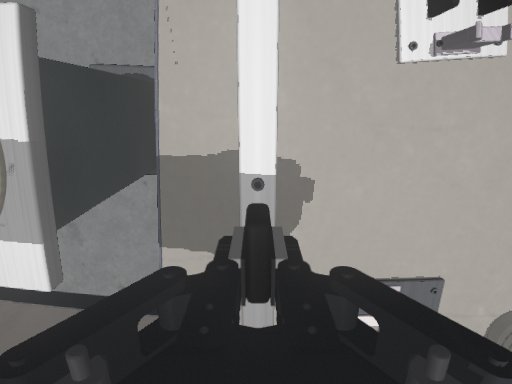

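{"op": "arm_command", "data": {
  "targets": [
    [0,0,0,-0.5,0.27,0,0],
    [0,0,0,-0.9,0.48,0,0],
    [0,0,0,-0.95,0.51,0,0],
    [0,0,0,-0.95,0.51,0,0],
    [0,0,0,-0.95,0.51,0,0],
    [0,0,0,-0.95,0.51,0,0],
    [0,0,0,-0.95,0.51,0,0],
    [0,0,0,-0.95,0.51,0,0],
    [0,0,0,-0.95,0.51,0,0],
    [0,0,0,-0.95,0.51,0,0],
    [0,0,0,-0.9,0.48,0,0],
    [0,0,0,-0.53,0.26,0,0]
  ]
}}

```text
clock: 54.15
eef_pos: [546.9, -250.6, 151.7]
orientation: [-0.001, 0.684, 0.73, -0.001]
wrist_force: [-0.1, -0.5, -2.9]
opening: 10.8
```

{"op": "arm_command", "data": {
  "targets": [
    [0,0,0,0,0,0.5,0],
    [0,0,0,0,0,0,0],
    [0,0,0,0,0,0,0]
  ]
}}

```text
clock: 54.45
eef_pos: [545.9, -248.4, 140.4]
orientation: [-0.001, 0.683, 0.73, -0.0]
wrist_force: [-0.0, -0.1, -1.8]
opening: 10.4
```

```bash
python3 look.py w26;python3 go.py 547.2 -249.5 70 -86.15
```

```text
[[-0.066, 0.998, -0.002, 545.927], [0.998, 0.066, 0.001, -248.428], [0.001, -0.002, -1.0, 140.385]] 10.384300864081911 54.45 F [-0.  -0.1 -1.8] q6 1.08
pos [ 546.3 -248.5  141.2] yaw -86.18 units [-0.044  0.037  2.85 ] az -0.0006 F [ 0.4  0.  -2.7] op 10.8 t 54.5
```

View pics/w26.png

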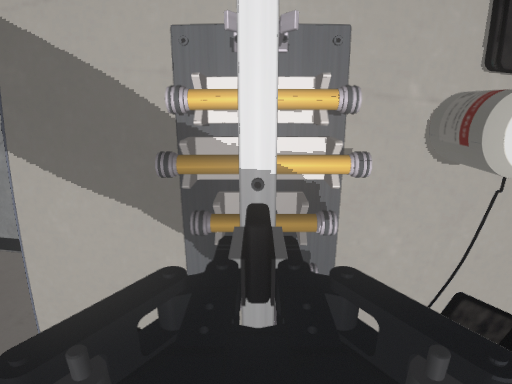

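{"op": "arm_command", "data": {
  "targets": [
    [0,0,0,-0.04,0.04,0.6,0],
    [0,0,0,0,0,0.7,0],
    [0,0,0,0,0,0.4,0],
    [0,0,0,0,0,0.1,0],
    [0,0,0,0,0,0,0],
    [0,0,0,0,0,0,0]
  ]
}}

```text
clock: 55.1
eef_pos: [548.3, -250.4, 97.5]
orientation: [0.001, 0.683, 0.73, 0.0]
wrist_force: [0.9, 0.2, -2.1]
opening: 10.6
```

```bash
python3 look.py w27;python3 go.py 547.2 -249.5 70 -86.15
python3 - <<'E'
from h import *
c=cap('side');cv2.imwrite('pics/s27.png',cv2.resize(c['image'][130:230,210:340],None,fx=5,fy=5,interpolation=cv2.INTER_CUBIC))
E
```

```text
[[-0.066, 0.998, 0.001, 548.256], [0.998, 0.066, -0.0, -250.425], [-0.001, 0.001, -1.0, 97.503]] 10.623105863381694 55.1 F [ 0.9  0.2 -2.1] q6 1.08
pos [ 548.3 -250.5   97.6] yaw -86.22 units [ 0.043 -0.044  1.105] az -0.0012 F [-0.3  1.4 -1.9] op 10.6 t 55.15
```

View pics/w27.png

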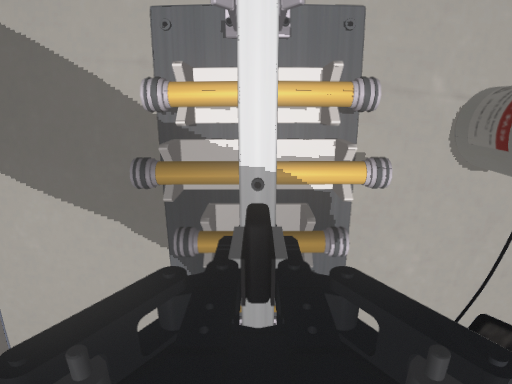

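View pics/s27.png

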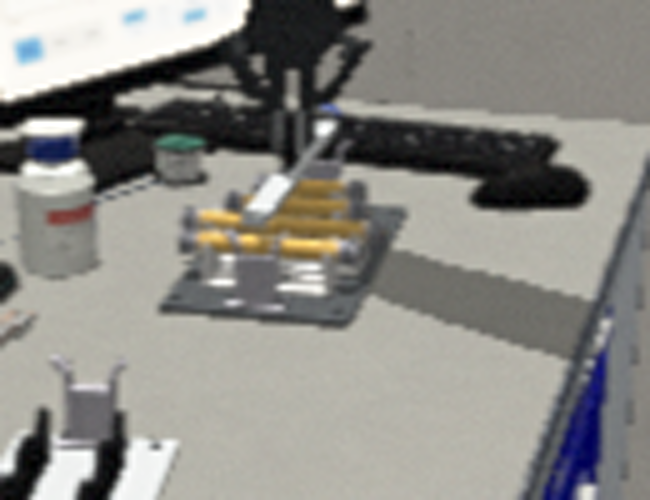

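{"op": "arm_command", "data": {
  "targets": [
    [0,0,0,0.04,-0.04,0.3,0],
    [0,0,0,0,0,0.3,0],
    [0,0,0,0,0,0.25,0],
    [0,0,0,0,0,0.12,0],
    [0,0,0,0,0,0,0],
    [0,0,0,0,0,0,0]
  ]
}}

```text
clock: 55.8
eef_pos: [546.9, -249.4, 72.6]
orientation: [-0.0, 0.683, 0.73, -0.0]
wrist_force: [0.4, -0.3, -2.0]
opening: 10.5
```

{"op": "arm_command", "data": {
  "targets": [
    [0,0,0,0,0,0.06,0],
    [0,0,0,0,0,0.04,0],
    [0,0,0,0,0,0,0],
    [0,0,0,0,0,0,0]
  ]
}}

```text
clock: 56.2
eef_pos: [547.1, -249.5, 70.5]
orientation: [0.0, 0.683, 0.73, 0.0]
wrist_force: [-0.6, 1.1, 1.4]
opening: 11.1
```

{"op": "arm_command", "data": {
  "targets": [
    [0,0,0,0,0,0,0.2],
    [0,0,0,0,0,0,0.4],
    [0,0,0,0,0,0,0.4],
    [0,0,0,0,0,-0.3,0.4],
    [0,0,0,0,0,-0.8,0.4],
    [0,0,0,0,0,-1,0.4],
    [0,0,0,0,0,-1,0.4],
    [0,0,0,0,0,-1,0.4],
    [0,0,0,0,0,-1,0.4],
    [0,0,0,0,0,-1,0.4],
    [0,0,0,0,0,0,0.4],
    [0,0,0,0,0,0,0.4]
  ]
}}

```text
clock: 57.4
eef_pos: [547.2, -249.5, 223.3]
orientation: [0.001, 0.683, 0.73, 0.0]
wrist_force: [-0.0, 0.5, -0.2]
opening: 34.2
```

```bash
python3 look.py w28
python3 - <<'E'
from h import *
c=cap('side');cv2.imwrite('pics/s28.png',cv2.resize(c['image'][130:230,210:340],None,fx=5,fy=5,interpolation=cv2.INTER_CUBIC))
E
```

```text
[[-0.066, 0.998, 0.001, 547.174], [0.998, 0.066, -0.001, -249.533], [-0.001, 0.001, -1.0, 223.266]] 34.2402487113749 57.4 F [-0.   0.5 -0.2] q6 1.08
```

View pics/w28.png

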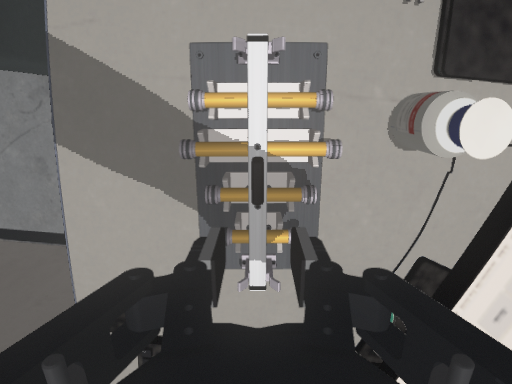

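View pics/s28.png

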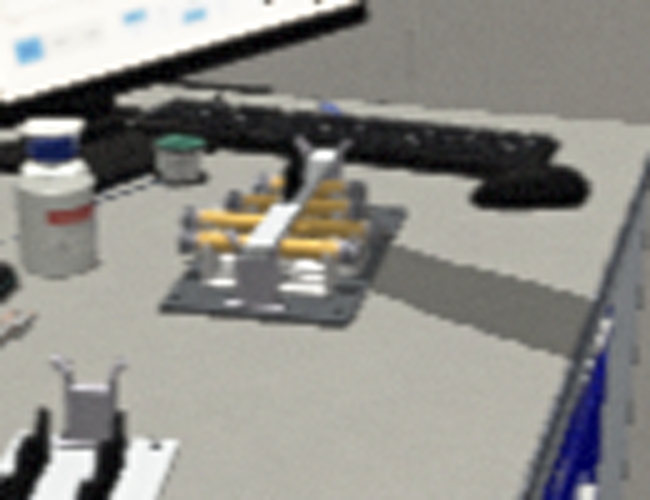

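```bash
python3 - <<'E'
from h import *
import pickle
c=pickle.load(open('w28.pkl','rb'))
A=toz(c,257.5,34.5,60);B=toz(c,258,290,60);d=A-B;m=(A+B)/2
print('bar',m.round(1),np.linalg.norm(d).round(1),np.degrees(np.arctan2(-d[0],d[1])).round(2),'offset',(m-[547.2,-249.5,60])[:2].round(1))
N={'150':(542,-172),'175':(545.5,-223.8),'125':(548.9,-275.7),'100':(552.4,-327.2)}
for n,a,b in[('150',(189,100),(334,100)),('175',(181,149),(342,149)),('125',(205,195),(318,194.5))]:
    P,Q=toz(c,*a,41),toz(c,*b,41);m=(P+Q)/2;print(n,m.round(1),np.linalg.norm(P-Q).round(),'off',(m[:2]-N[n]).round(1))
E
```

```text
bar [ 546.6 -250.5   60. ] 275.6 3.91 offset [-0.6 -1. ]
150 [ 545.4 -172.1   41. ] 153.0 off [ 3.4 -0.1]
175 [ 549.  -223.7   41. ] 176.0 off [3.5 0.1]
125 [ 552.6 -275.8   41. ] 129.0 off [ 3.7 -0.1]
```

```bash
python3 -c "
from rig import r
print(r.close_job()); print(r.get_state()['clock'])"
```

```text
the job is handed in; nothing more can be done
None
the job is handed in; nothing more can be done
```

The job is handed in, finished at about 57 s of the 128 s allowed; the system reports no verdict. I lifted the keeper bar out of the rack and laid it on the bench. Lines 125, 150, 175 and 100 went into their own nests in that order, each lowered until contact before release. Then I laid the bar in the holder's brackets, and the pink look-alikes were not touched.

**Final checks (last wrist picture):**

| Item | Offset of middle | Limit | Note |
|---|---|---|---|
| Bar | about 1 mm | 15 mm | aligned within about 0.1°; the side view shows it down in both brackets |
| line_125, line_150, line_175 | about 3.5 mm along the tube, 0.1 mm across | 12 mm | nuts outside the plates |
| line_100 | not measured | 12 mm | hidden by the fingers in the last picture; the picture right after release showed it seated, nuts outside the plates |

**What disagreed:**
- **Cameras:** the top and wrist views differed by 2–6 mm, mostly in y. I worked from the wrist camera and the contact forces.
- **Along-tube offset:** three lines measured about the same 3.5 mm off, so part of that may be camera calibration error.
- **Bar length:** it measured 274–276 mm instead of 280 mm.

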